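Lock the memory sticks away in the combination lockbox

TASK

Lock all the loose red memory sticks away. Open the grey lockbox with its combination 4-1-5 (twelve marks, red is 0, counted clockwise): turn the dial clockwise, pass mark 4 once and stop on it the second time; then counter-clockwise, pass mark 1 once and stop on it the second time; then clockwise straight to 5, and slide the cover fully back. Lay every stick level on the raised rib inside, none on the floor or on another, slide the cover fully shut, then turn the dial a quarter turn or more away from 5 to lock it; leave the white puck and the mouse alone.

Things in the scene. Friction and masses are not known exactly. Their poses are not given: they have to be found in the camera images.
- lockbox: Grey steel lockbox, fixed, 150 (x) x 300 (y) x 60 mm high. Origin: centre of its underside; x to its back (away from the robot), y to its left, z up. Right part (y -150 to -46 mm): lock under a flat deck 60 mm up. Left part: compartment under the cover, inside x -71 to +45, y -44 to +146 mm, floor 5 mm up; front and left wall 54 mm high, back ledge and partition 44 mm.
- dial_knob (a point): Black round knurled dial knob on a vertical axis, gripped from above at any angle. Site: on the axis, at grip height (84 mm above the desk); grip part 40 mm in diameter, from 14 mm below to 15 mm above the point, over a 52 mm skirt. Site x points along the white pointer line, z up. Turns endlessly both ways, needs up to 0.15 Nm, stays where it is left.
- dial: The dial as a whole, the lock's front wheel, at box x = -26, y = -98 mm. Two more wheels hide below: each is carried along only after the wheel before it has turned 5.8 rad against it, and stays put when that turns back. The cover is freed when all three are set within about 8 degrees. If it then moves under 4 mm, dial again from the first number with one more clockwise turn.
- mark_zero (a point): Point on the deck at mark 0, the long red mark at the back, 36 mm from the dial's axis along the box's +x. Twelve marks stand round the dial, 30 degrees apart, like the hours of a clock; numbers grow clockwise seen from above: mark k lies at -30*k degrees about the box's z from mark 0. Marks 3, 6, 9 are longer.
- dial_pointer (a point): Point on the dial's pointer direction, 36 mm from the dial's axis, at the height of the deck; it turns with the dial.
- mark_five (a point): Point on the deck at mark 5, 36 mm from the dial's axis; where dial_pointer lies when the dial stands at 5.
- cover (a joint): Sliding aluminium cover of the compartment: 0 = shut, 0.12 m = fully open, slid along the box's +x (backwards). Friction 1.5 N; stays where it is left. Plate 6 mm thick, its top 60 mm above the desk. It can leave or reach the shut position only while the lock is set, so leave the dial at 5 while the cover is open.
- cover_grip (a point): Black upright fin on the cover near its front edge (at box x = -57 mm plus the cover's opening, y = +52), 12 mm thick in the box's x, 50 mm long in y, standing 26 mm above the cover's plate; the point is in its middle, 15 mm above the plate (75 mm above the desk). It moves with the cover.
- rib_top (a point): Centre (box x = -12, y = +52 mm) of the top face of the aluminium rib that runs through the whole compartment along the box's y, 22 mm wide (x), 28 mm above the desk, 23 mm above the floor; 46 mm of free floor before and behind it. Axes as the box's. Its top reaches 90 mm either way along y: room for three sticks laid across it at y = -50, 0 and +50 mm.
- puck: White reference tile in a round black holder, a bystander, 50 mm in diameter, 12 mm high, origin at the centre of its underside.
- mouse: Black computer mouse, a bystander, 109 x 60 x 38 mm, origin at the centre of its underside.
- stick1_mid (a point): Red memory stick, 18 mm wide (its y), 8 mm thick (its z); the red body is 40 mm long (its x), its plug sticks out 12 mm more at +x. The point is at the centre of the red body, half-way up (4 mm above what it lies on). 20 g. May be absent (no reading).
- stick1: The same stick as stick1_mid; origin on its underside, 6 mm further to its plug.
- stick2_mid (a point): Red memory stick, 18 mm wide (its y), 8 mm thick (its z); the red body is 40 mm long (its x), its plug sticks out 12 mm more at +x. The point is at the centre of the red body, half-way up (4 mm above what it lies on). 20 g. May be absent (no reading).
- stick2: The same stick as stick2_mid; origin on its underside, 6 mm further to its plug.
- stick3_mid (a point): Red memory stick, 18 mm wide (its y), 8 mm thick (its z); the red body is 40 mm long (its x), its plug sticks out 12 mm more at +x. The point is at the centre of the red body, half-way up (4 mm above what it lies on). 20 g. May be absent (no reading).
- stick3: The same stick as stick3_mid; origin on its underside, 6 mm further to its plug.
- stick4_mid (a point): Red memory stick, 18 mm wide (its y), 8 mm thick (its z); the red body is 40 mm long (its x), its plug sticks out 12 mm more at +x. The point is at the centre of the red body, half-way up (4 mm above what it lies on). 20 g. May be absent (no reading).
- stick4: The same stick as stick4_mid; origin on its underside, 6 mm further to its plug.

How it is judged:
By the outcome, as a careful person would: the job done as asked, in the order asked, and still so for the second after the job is handed in, with the robot touching nothing.
Of stick1, stick2, stick3, stick4 only 2 to 3 are there at a start; the rules pass over those that are not, and their reading is None.
At some moment in a run one of stick1, stick2, stick3, stick4 may be knocked a few centimetres aside while the robot is not near it.
Once in a run the grip may slacken for a moment while it holds something.
It also fails if it takes over 210 s, if anything falls off the work surface, if the arm or the gripper's body presses on something with over 40 N, if the wrist force passes 120 N, or if a joint passes its speed limit or range.

ROBOT

A 6-joint arm with a two-finger parallel gripper is mounted at the origin on a cart in front of the work surface, level with it; the furniture and walls round the work are solid. World frame = base frame: x ahead of the robot, y to its left, z up, the work surface at z = 0. Lengths are in mm, angles in rad, forces in N, time in s.
With the tool pointing down it reaches from about 300 to 775 mm from the base axis. Payload 14.6 kg.
Tool frame: the origin (TCP) lies at the very end of the fingers, on their centre line; the grasp point (between the pads) lies manip.grip_depth behind it (manip.grip_depth is the distance from the TCP to the grasp point, in mm); x points along the fingers, z is the direction in which the jaws open and shut, and the axes are right-handed (so a half turn about x gives the same grasp; the last joint's range is limited). The gripper opens to 94 mm and grips with 3 to 60 N. Pads are 16 mm wide; open, the fingers measure 119 mm over their backs; the gripper's body (75 mm by 177 mm) begins 78 mm behind the grasp point.
Start: joints at [-1.182, 0.3, 1.521, -0, 1.321, -0.067], TCP at [242.091, -493.843, 175.846] pointing down, gripper open.
Joint ranges: [-3.03, 3.03], [-0.79, 2.21], [0.23, 2.52], [-1.04, 4.18], [0, 3.07], [-2.55, 2.55]. Speed limits (rad/s): [2.22, 2.22, 2.57, 3.14, 3.14, 3.14].

INTERFACE

Orientations are given as [roll, pitch, yaw] about the fixed x, y, z axes, in that order (R = Rz(yaw) Ry(pitch) Rx(roll)).
In Python, from cell import manip gives the robot as it stands.
- The arm moves only by the tool step_arm, never from a script. Its argument "commands" is one flat list of numbers, 7 for each row, row after row: the shift along the tool's x, y, z in m, then the turn, a rotation vector about the tool's x, y, z in degrees, then the finger opening in m, from 0 to 0.094. A call has 1 to 5 rows; each row shifts and turns the commanded pose from where the row before left it, along the tool's axes as they then stand; what a row does not reach is not made up. A row lasts 1/8 s, in which the tool goes at most 62.5 mm and 10.7 degrees, less where a joint would pass 70% of its speed; a pose out of reach is approached as far as the arm can. A call with a gripper value outside its range is refused whole. The fingers move at their own pace and stop on an object; "squeeze" is the grip in N (left out, the last holds). Time passes only in rows, so rows that do not move let the fingers close. It gives the time, the measured TCP pose, the force and the opening at its end, in the units of the state.
- manip.read_state(): the state, without advancing time (a new reading comes with each control period).
- manip.camera(name): name is "scene" or "side" or "wrist"; returns the picture (480x640x3 uint8, red, green, blue); there is no depth.
- manip.camera_model(name): a dict with "intrinsics" (3x3 intrinsics, pixels), "k1" (the pictures are not rectified: a ray, as slopes to the right and down, at radius r is drawn at 1 + k1 r^2 times it, then the intrinsics apply), "origin" and "orientation" of the camera in the world; the wrist camera has in their place "tool_from_camera" (4x4, takes a point from camera to tool coordinates, whose origin is the TCP and whose axes are the tool frame's). Camera axes: x right, y up, looking along -z (the intrinsics and any distortion apply to the point x, -y, -z); pixel columns grow to the right and rows downward; lengths in mm; the calibration is good to about 2 mm. A picture is of the moment at which its call begins: read the wrist's pose just before it. camera_model takes no time and is no camera call.
- manip.sign_off(): hands the job in, once; it reports no verdict.
Trained networks look in the newest picture that a camera, given by its name, has taken for a name from the list of things; names that differ only in an ending like _2 or _b are one class to them, and where a whole thing is asked for, a point or a joint stands for the part that bears it (a point fixed in the world has none). Each returns a list of dicts, best first, with "score" (0 to 1); they miss things now and then, are a little off and sometimes report something else, mostly with a low value. They report only what shows in the picture. A call takes as long as a camera call.
- manip.find_in(thing, camera): "centre" ([row, column] in pixels, amid what is visible of it).
- manip.outline_of(thing, camera): "pixels" (480x640 bool, what is visible of it) and "centre" ([row, column] in pixels, amid what is visible of it).
The state is a dict: "clock": time; "joints": joint angles; "qd": joint speeds; "effort": joint torques, N m; "eef_pos": TCP position; "eef_rot": TCP orientation; "wrist_force": force on the tool from outside, world axes, zero at the start; "moment": the same for the moment, N m; "finger_gap": finger opening in mm.
Only numpy, scipy, OpenCV 4.12 (cv2) and the standard library are available. Lean on these libraries where they do the work, as an engineer would, in place of code of your own. Each camera call takes 0.05 s, during which the arm holds its last target. There are 200 camera calls.

## Working session

There is one attempt and no reset: what is moved stays moved. The work goes in short steps, Python scripts to look and compute and a tool call to move; the robot and the scene stay as the last step left them, time stands still between calls to the robot, and variables do not carry over. Pictures are saved under pics/ and viewed, about 12 in all and at most 16, crops included, and the job is handed in when it is done.

Besides the shell and the picture viewer there is one more tool, called after "Call:" by a JSON object that holds its "name" and its "arguments". step_arm: Moves the arm, as the interface text tells. Its arguments: {"type":"object","properties":{"commands":{"type":"array"},"squeeze":{"type":"number"}},"required":["commands"]}

```bash
mkdir -p pics; ls; cat > h.py <<'E'
import numpy as np, cv2
from cell import manip
from scipy.spatial.transform import Rotation as R
def cam(name, state=None):
    m=manip.camera_model(name)
    K=np.array(m["intrinsics"]);k1=m["k1"]
    if name=="wrist":
        s=state or manip.read_state()
        T=np.eye(4);T[:3,:3]=R.from_euler('xyz',s["eef_rot"]).as_matrix();T[:3,3]=s["eef_pos"]
        T=T@np.array(m["tool_from_camera"]);return K,k1,T[:3,3],T[:3,:3]
    o=np.array(m["orientation"],float)
    Ro=o if o.shape==(3,3) else R.from_euler('xyz',o).as_matrix()
    return K,k1,np.array(m["origin"],float),Ro
def toworld(c,rc,z):
    K,k1,o,Ro=c
    d=np.array([(rc[1]-K[0,2])/K[0,0],(rc[0]-K[1,2])/K[1,1]]);u=d.copy()
    for _ in range(20):u=d/(1+k1*(u@u))
    r=Ro@np.array([u[0],-u[1],-1]);return o+r*(z-o[2])/r[2]
def topix(c,p):
    K,k1,o,Ro=c
    q=Ro.T@(np.array(p,float)-o);u=np.array([q[0],-q[1]])/-q[2];u=u*(1+k1*(u@u))
    return np.array([K[1,1]*u[1]+K[1,2],K[0,0]*u[0]+K[0,2]])
def snap(name,save=None):
    s=manip.read_state();im=manip.camera(name)
    if save:cv2.imwrite(f"pics/{save}.png",im[:,:,::-1])
    return im,cam(name,s)
E
python3 - <<'E'
from h import *
print(manip.grip_depth,manip.read_state())
for n in("scene","side","wrist"):
    im,c=snap(n,n+"0");print(n,manip.camera_model(n))
    for t,z in(("dial_knob",99),("cover_grip",75),("lockbox",60),("puck",12),("mouse",20),("stick1_mid",4)):
        for f in manip.find_in(t,n)[:5]:print(n,t,round(f["score"],2),np.round(f["centre"]),toworld(c,f["centre"],z).round())
E
```

```text
pics
18.8 {'clock': 0.0, 'joints': array([-1.18159242e+00,  3.00489472e-01,  1.52159302e+00, -3.09624015e-05,
        1.32070360e+00, -6.65604271e-02]), 'qd': array([-0.00012016,  0.00039203,  0.00142326, -0.00116849, -0.00093651,
       -0.00024847]), 'effort': array([-7.69614617e-04, -5.31814742e+01, -3.52738738e+01,  7.06952135e-02,
        2.44734687e-02, -1.14033664e-04]), 'eef_pos': array([ 241.97451372, -493.57125594,  175.27122818]), 'eef_rot': array([3.10015596, 1.56960251, 1.98513166]), 'wrist_force': array([ 0.52649233,  0.14483287, -0.16683546]), 'moment': array([ 0.02170682,  0.0246004 , -0.02586733]), 'finger_gap': 93.99978054126049}
scene {'intrinsics': array([[521.9456014 ,   0.        , 320.20549683],
       [  0.        , 521.9456014 , 242.56347595],
       [  0.        ,   0.        ,   1.        ]]), 'k1': -0.07481558583452866, 'origin': array([ 112.99949646, -765.10561897,  752.0744513 ]), 'orientation': array([ 0.85991732, -0.00406319, -0.65944475])}
scene dial_knob 0.3 [233. 349.] [ 642. -180.   99.]
scene dial_knob 0.17 [238. 313.] [ 577. -148.   99.]
scene lo
[... 811 characters left out ...]
puck 0.76 [264. 246.] [719. -90.  12.]
side mouse 0.8 [202. 438.] [ 423. -472.   20.]
wrist {'intrinsics': array([[341.34281503,   0.        , 314.49025646],
       [  0.        , 341.34281503, 242.5123012 ],
       [  0.        ,   0.        ,   1.        ]]), 'k1': -0.03700629892590139, 'tool_from_camera': array([[ 6.48374307e-04,  2.58498239e-01, -9.66011511e-01,
        -2.07576761e+02],
       [-6.20717340e-04,  9.66011632e-01,  2.58497855e-01,
         7.49053593e+01],
       [ 9.99999597e-01,  4.32016729e-04,  7.86791462e-04,
        -2.96049203e-01],
       [ 0.00000000e+00,  0.00000000e+00,  0.00000000e+00,
         1.00000000e+00]])}
wrist mouse 0.86 [ 53. 387.] [ 424. -483.   20.]
```

```bash
cd pics; python3 -c "
import cv2,numpy as np
a=cv2.imread('scene0.png');b=cv2.imread('side0.png')
cv2.imwrite('v1.png',cv2.resize(a,(800,600)));cv2.imwrite('v2.png',cv2.resize(b,(800,600)))"
```

```text
(no output)
```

View pics/v1.png

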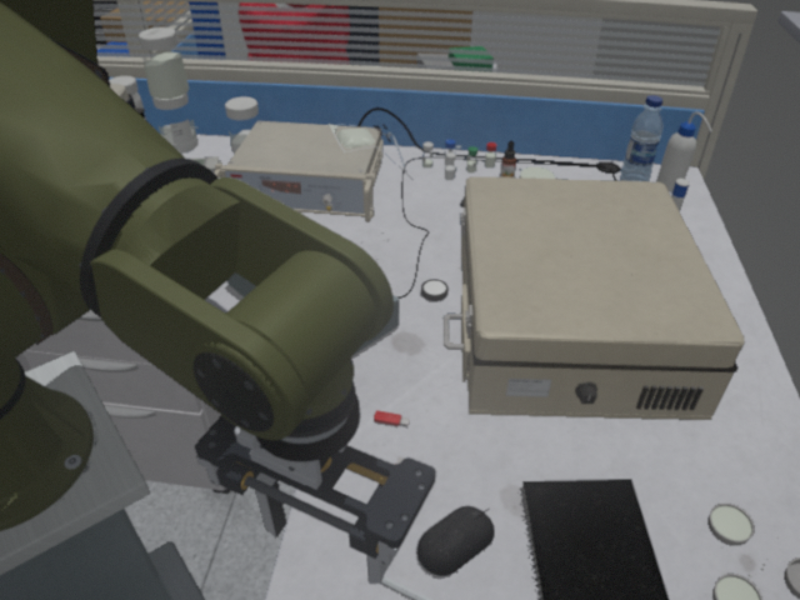

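View pics/v2.png

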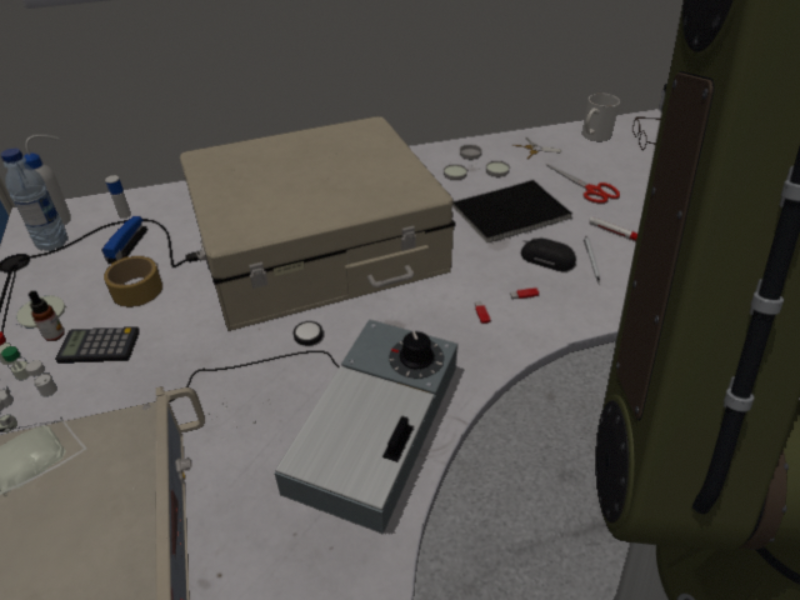

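Call:
{"name": "step_arm", "arguments": {"commands": [-0.05,0,0,0,0,0,0.094,-0.05,0.0,0,0,0,0,0.094,0,0.048,-0.033,0,0,0,0.094,0,0.048,-0.033,0,0,0,0.094,0,0.048,-0.033,0,0,0,0.094]}}

```text
clock: 1.88
eef_pos: [328.3, -340.0, 275.9]
eef_rot: [0.364, 1.57, -0.751]
wrist_force: [0.5, -0.1, 0.4]
finger_gap: 93.9
```

Call:
{"name": "step_arm", "arguments": {"commands": [0,0.048,-0.033,0,0,0,0.094,0,0.048,-0.033,0,0,0,0.094,0,0.048,-0.033,0,0,0,0.094,0,0.048,-0.033,0,0,0,0.094,0,0.048,-0.033,0,0,0,0.094]}}

```text
clock: 2.5
eef_pos: [471.3, -85.9, 276.1]
eef_rot: [0.801, 1.57, -0.313]
wrist_force: [0.7, -0.5, 0.8]
finger_gap: 93.6
```

Call:
{"name": "step_arm", "arguments": {"commands": [0,0,0,-10.5,0,0,0.094,0,0,0,-10.5,0,0,0.094,0,0,0,-10.5,0,0,0.094,0,0,0,-10.5,0,0,0.094,0,0,0,-10.5,0,0,0.094]}}

```text
clock: 3.12
eef_pos: [470.7, -87.7, 275.9]
eef_rot: [0.308, 1.571, 0.115]
wrist_force: [0.4, -0.1, -0.8]
finger_gap: 93.7
```

```bash
python3 - <<'E'
from h import *
jawnow()
im,c=snap("wrist","w1");reds(im,c)
for t,z in(("dial_knob",90),("dial_pointer",60),("cover_grip",80),("mark_zero",60),("lockbox",60),("puck",12),("stick1",4)):
    for f in manip.find_in(t,"wrist")[:4]:print(t,round(f["score"],2),np.round(f["centre"]),toworld(c,f["centre"],z).round())
cv2.imwrite("pics/v3.png",cv2.resize(im[:,:,::-1],(800,600)))
E
```

```text
tcp [470.7 -87.7 275.9] jaw -11.04 down [ 0.  0. -1.] tooly [0.19 0.98 0.  ] j [-0.26  0.08  1.55  0.    1.51 -0.07] t 3.1 gap 93.7 F [ 0.4 -0.1 -0.8]
red area 30 px [193. 370.] pos [549.9 -83.5] 5.4 [ 5. 12.]
red area 266 px [321. 340.] pos [ 474.4 -268.5] 128.8 [17. 39.]
dial_knob 0.94 [204. 344.] [506. -78.  90.]
dial_pointer 0.78 [200. 345.] [511. -79.  60.]
dial_pointer 0.67 [ 75. 325.] [513.  68.  60.]
cover_grip 0.95 [ 74. 326.] [513.  65.  80.]
mark_zero 0.63 [112. 340.] [523.  25.  60.]
lockbox 0.62 [113. 334.] [516.  25.  60.]
puck 0.73 [174. 489.] [714. -89.  12.]
stick1 0.64 [323. 344.] [ 480. -275.    4.]
stick1 0.61 [111. 335.] [522.  32.   4.]
stick1 0.39 [ 75. 326.] [518.  78.   4.]
```

View pics/v3.png

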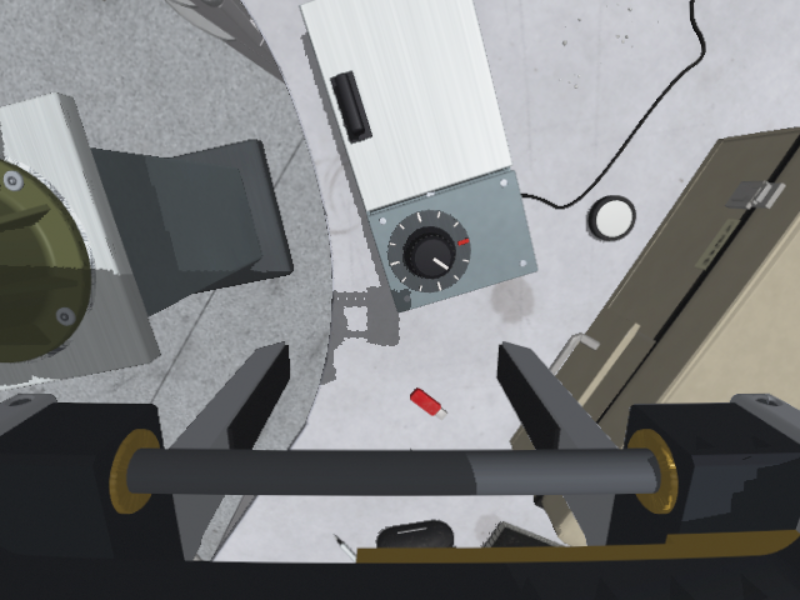

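```bash
python3 - <<'E'
from h import *
c=cam("wrist");s=.8
q=fitbox(c,[((75,-150,60),(270*s,537*s)),((-75,-150,60),(311*s,398*s)),((75,-46,60),(168*s,511*s)),((-75,-46,60),(211*s,369*s)),((10,-98,60),(242*s,463*s)),((-26,-98,60),(252*s,429*s)),((-57,52,86),(105*s,345*s))],[500,25,.15])
np.save("q.npy",q)
for n,b in(("dial",(-26,-98,84)),("grip",(-57,52,75)),("rib",(-12,52,28))):print(n,b2w(q,b).round(1))
d=b2w(q,(-26,-98,99));print("knob top px /.8",topix(c,d)/s)
im=cv2.imread("pics/w1.png");p=topix(c,d).astype(int)
cr=im[p[0]-45:p[0]+45,p[1]-60:p[1]+60];cv2.imwrite("pics/v4.png",cv2.resize(cr,(720,540),interpolation=cv2.INTER_CUBIC));print(p)
for P in((436,258),(447,269)):
  w=toworld(c,(P[1]*s,P[0]*s),99)-d;print("pointer world ang",np.degrees(np.arctan2(w[1],w[0])),np.linalg.norm(w),"mark",(-(np.degrees(np.arctan2(w[1],w[0]))-np.degrees(q[2]))/30)%12)
# case bottom/top corners
for P,z in(((512,440),0),((720,140),0),):print("case",toworld(c,(P[1]*s,P[0]*s),z).round())
E
```

```text
box [521.8  20.2] 6.65 res [0.  1.4 2.8 0.3 0.2 2.  5.1 3.5 0.9 0.1 0.1 0.7 1.2 0.2]
dial [507.3 -80.2  84. ]
grip [459.1  65.2  75. ]
rib [503.8  70.4  28. ]
knob top px /.8 [258.23949046 431.554623  ]
[206 345]
pointer world ang -8.38239995283864 4.037394700694616 mark 0.5010584347963939
pointer world ang -46.12798423689166 17.422395518472204 mark 1.7592445775981613
case [ 573. -350.    0.]
case [846. -31.   0.]
```

View pics/v4.png

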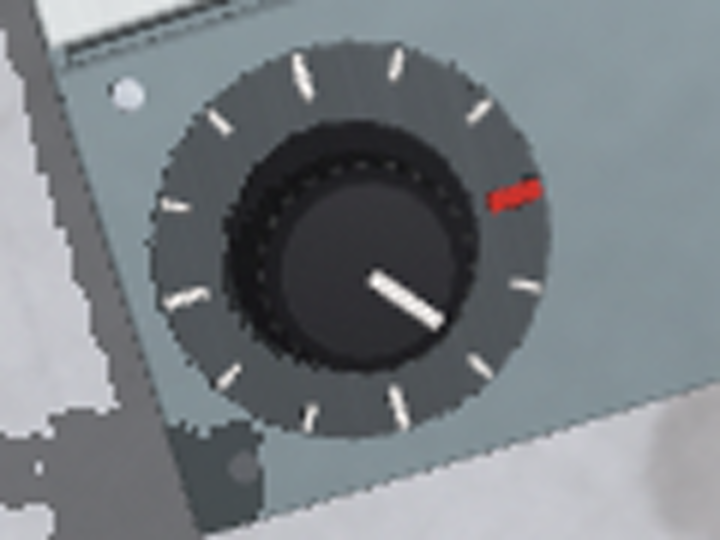

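Call:
{"name": "step_arm", "arguments": {"commands": [0,0.0143,0.0345,0,0,0,0.094,0.02,0,0,-10,0,0,0.094,0.02,0,0,-10,0,0,0.094,0.02,0,0,-10,0,0,0.094,0.02,0,0,-10,0,0,0.094]}}

```text
clock: 4.15
eef_pos: [507.3, -80.6, 195.2]
eef_rot: [-0.365, 1.571, 0.139]
wrist_force: [0.2, -0.1, 0.4]
finger_gap: 94.3
```

Call:
{"name": "step_arm", "arguments": {"commands": [0.02,0,0,-10,0,0,0.094,0,0,0,-10,0,0,0.094,0,0,0,-10,0,0,0.094,0,0,0,-10,0,0,0.094,0,0,0,0,0,0,0.094]}}

```text
clock: 4.78
eef_pos: [507.4, -80.6, 175.8]
eef_rot: [0.281, 1.571, 1.476]
wrist_force: [0.2, 0.6, 0.3]
finger_gap: 93.7
```

```bash
python3 - <<'E'
from h import *
jawnow();q=np.load("q.npy")
im,c=snap("wrist","w2");reds(im,c,z=60,amin=15)
print("dial px",topix(c,b2w(q,(-26,-98,99))),"m0 w",b2w(q,(10,-98,60)))
for t in("dial_knob","cover_grip"):
    for f in manip.find_in(t,"wrist")[:2]:print(t,round(f["score"],2),np.round(f["centre"]),toworld(c,f["centre"],90).round())
goto([507.3,-80.2,74],69)
cv2.imwrite("pics/v5.png",cv2.resize(im[:,:,::-1],(800,600)))
E
```

```text
tcp [507.4 -80.6 175.8] jaw 68.49 down [ 0.  0. -1.] tooly [-0.93  0.37  0.  ] j [-0.23  0.22  1.62  0.    1.3  -1.42] t 4.8 gap 93.7 F [0.2 0.6 0.3]
red area 513 px [242.  66.] pos [ 425.3 -315.7] 43.2 [17. 33.]
red area 497 px [253. 153.] pos [ 468.9 -238.7] 127.5 [15. 34.]
red area 44 px [262. 332.] pos [543.1 -75.9] 9.9 [ 4. 11.]
dial px [241.59723511 314.6615597 ] m0 w [543.03502063 -76.00556039  60.        ]
dial_knob 0.81 [234. 314.] [503. -79.  90.]
cover_grip 0.69 [177. 469.] [505.  62.  90.]
cover_grip 0.64 [354. 368.] [635. -74.  90.]
 shift [0.1018 0.0002 0.0003] turn [-0.6  0.  -0. ] j6-> -1.42
 shift [0.1018 0.0002 0.0003] turn [179.4  -0.   -0. ] j6-> -1.42
```

View pics/v5.png

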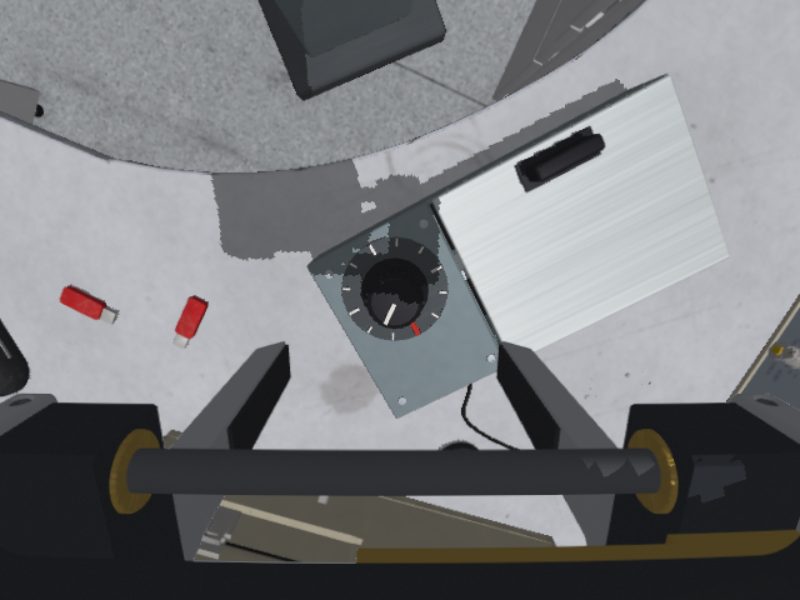

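```bash
cat >> h.py <<'E'
def pointer(im,c,q):
    """clockwise pointer angle [deg] from mark 0, by white pixels on knob top (r<18 at z=99)"""
    d=b2w(q,(-26,-98,99));p=topix(c,d).astype(int);P=[]
    for y in range(p[0]-45,p[0]+45):
        for x in range(p[1]-45,p[1]+45):
            if 0<=y<480 and 0<=x<640 and im[y,x].min()>150 and np.ptp(im[y,x].astype(int))<40:
                w=toworld(c,(y,x),99)[:2]-d[:2]
                if np.linalg.norm(w)<19.5:P.append(w)
    P=np.array(P);ev,V=np.linalg.eigh(np.cov(P.T));v=V[:,1]*np.sign(V[:,1]@P.mean(0))
    m=P.mean(0);A=lambda u:(np.degrees(q[2])-np.degrees(np.arctan2(u[1],u[0])))%360
    print("pointer n",len(P),"axis ang",A(v).round(1),"mean ang",A(m).round(1),"len",np.sqrt(12*ev).round(1),"mean r",np.linalg.norm(m).round(1))
E
python3 - <<'E'
from h import *
q=np.load("q.npy");c=cam("wrist");im=cv2.imread("pics/w2.png")[:,:,::-1]
pointer(im,c,q)
E
```

```text
pointer n 58 axis ang 52.3 mean ang 47.0 len [ 2.9 15.6] mean r 8.9
```

Call:
{"name": "step_arm", "arguments": {"commands": [0.04,0,0,0,0,0,0.094,0.04,0,0,0,0,0,0.094,0.022,0,0,0,0,0,0.094,0,0,0,0,0,0,0.03,0,0,0,0,0,0,0.03], "squeeze": 40}}

```text
clock: 5.55
eef_pos: [507.9, -80.7, 74.9]
eef_rot: [-1.397, 1.569, -0.201]
wrist_force: [0.3, -0.2, -0.1]
finger_gap: 77.3
```

Call:
{"name": "step_arm", "arguments": {"commands": [0,0,0,0,0,0,0.03,0,0,0,0,0,0,0.03,0,0,0,0,0,0,0.03,0,0,0,0,0,0,0.03]}}

```text
clock: 6.05
eef_pos: [507.4, -80.6, 74.0]
eef_rot: [-1.295, 1.571, -0.097]
wrist_force: [-0.0, 0.5, -0.3]
finger_gap: 37.8
```

```bash
python3 - <<'E'
from h import *
jawnow()
E
```

```text
tcp [507.4 -80.6  74. ] jaw 68.61 down [ 0. -0. -1.] tooly [-0.93  0.36 -0.  ] j [-0.23  0.33  1.73  0.    1.08 -1.43] t 6.0 gap 37.8 F [-0.   0.5 -0.3]
```

Call:
{"name": "step_arm", "arguments": {"commands": [0,0,0,10.2,0,0,0.03,0,0,0,10.2,0,0,0.03,0,0,0,10.2,0,0,0.03,0,0,0,10.2,0,0,0.03,0,0,0,10.2,0,0,0.03]}}

```text
clock: 6.68
eef_pos: [507.3, -80.5, 73.9]
eef_rot: [2.665, 1.571, 2.966]
wrist_force: [-0.3, 1.0, 0.1]
finger_gap: 29.7
```

Call:
{"name": "step_arm", "arguments": {"commands": [0,0,0,10.2,0,0,0.03,0,0,0,10.2,0,0,0.03,0,0,0,10.2,0,0,0.03,0,0,0,10.2,0,0,0.03,0,0,0,10.2,0,0,0.03]}}

```text
clock: 7.3
eef_pos: [507.3, -80.6, 73.9]
eef_rot: [-2.926, 1.571, 2.768]
wrist_force: [-0.4, 0.3, -0.5]
finger_gap: 30.2
```

Call:
{"name": "step_arm", "arguments": {"commands": [0,0,0,10.2,0,0,0.03,0,0,0,10.2,0,0,0.03,0,0,0,10.2,0,0,0.03,0,0,0,10.2,0,0,0.03,0,0,0,10.2,0,0,0.03]}}

```text
clock: 7.92
eef_pos: [507.3, -80.6, 73.8]
eef_rot: [-1.686, 1.571, 3.118]
wrist_force: [0.1, 0.4, 0.2]
finger_gap: 30.3
```

Call:
{"name": "step_arm", "arguments": {"commands": [0,0,0,10.2,0,0,0.03,0,0,0,10.2,0,0,0.03,0,0,0,10.2,0,0,0.03,0,0,0,10.2,0,0,0.03,0,0,0,10.2,0,0,0.03]}}

```text
clock: 8.55
eef_pos: [507.3, -80.6, 73.8]
eef_rot: [-1.525, 1.571, 2.389]
wrist_force: [0.5, -0.1, -0.4]
finger_gap: 29.9
```

Call:
{"name": "step_arm", "arguments": {"commands": [0,0,0,10.2,0,0,0.03,0,0,0,0,0,0,0.03,0,0,0,0,0,0,0.03]}}

```text
clock: 8.93
eef_pos: [507.3, -80.6, 73.8]
eef_rot: [-1.978, 1.571, 1.769]
wrist_force: [-0.4, 0.2, 0.2]
finger_gap: 30.1
```

```bash
python3 - <<'E'
from h import *
jawnow();q=np.load("q.npy")
im,c=snap("wrist","w3")
try: pointer(im,c,q)
except Exception as e: print(e)
E
```

```text
tcp [507.3 -80.6  73.8] jaw -145.36 down [-0.  0. -1.] tooly [ 0.57 -0.82 -0.  ] j [-0.23  0.33  1.73  0.    1.08  2.31] t 8.9 gap 30.1 F [-0.4  0.2  0.2]
pointer n 6 axis ang 242.0 mean ang 241.6 len [1.1 2. ] mean r 18.7
```

```bash
python3 - <<'E'
from h import *
im=cv2.imread("pics/w3.png");cv2.imwrite("pics/v6.png",cv2.resize(im,(800,600)))
E
```

```text
(no output)
```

View pics/v6.png

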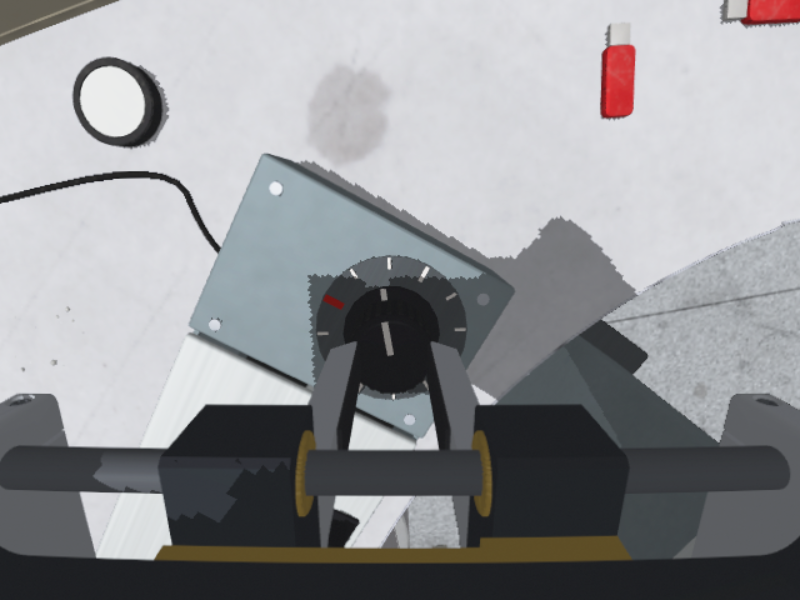

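```bash
python3 - <<'E'
from h import *
im=cv2.imread("pics/w3.png");q=np.load("q.npy");c=cam("wrist")
for n,p in(("d99",b2w(q,(-26,-98,99))),("d60",b2w(q,(-26,-98,60))),("m0",b2w(q,(10,-98,60))),("tcp",tcp()[1])):print(n,topix(c,p).round(),(topix(c,p)-[190,250])*[6,6])
cr=np.clip(im[190:290,250:380].astype(float)*1.8,0,255).astype(np.uint8);cv2.imwrite("pics/v7.png",cv2.resize(cr,None,fx=6,fy=6,interpolation=cv2.INTER_CUBIC))
E
```

```text
d99 [286. 314.] [578.61425894 385.58292741]
d60 [265. 314.] [447.62947175 385.63237095]
m0 [241. 267.] [304.5322084  101.21074343]
tcp [271. 315.] [486.03715925 387.23694252]
```

View pics/v7.png

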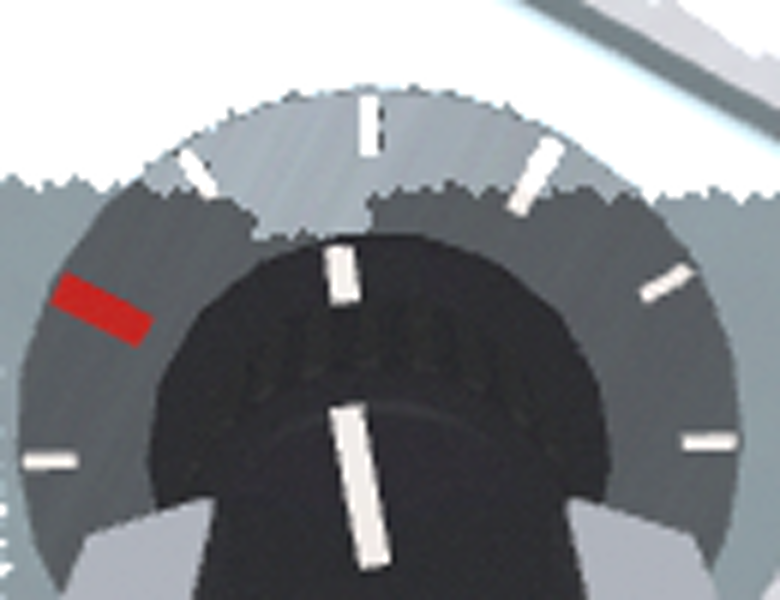

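Call:
{"name": "step_arm", "arguments": {"commands": [0,0,0,0,0,0,0.06,0,0,0,0,0,0,0.06,0,0,0,0,0,0,0.06,0,0,0,0,0,0,0.06,0.006,0,0,0,0,0,0.06]}}

```text
clock: 9.6
eef_pos: [507.6, -80.6, 68.0]
eef_rot: [2.287, 1.57, -0.254]
wrist_force: [-0.4, 0.4, -0.6]
finger_gap: 59.8
```

Call:
{"name": "step_arm", "arguments": {"commands": [0.003,0,0,0,0,0,0.03,0,0,0,0,0,0,0.03,0,0,0,0,0,0,0.03,0,0,0,0,0,0,0.03,0,0,0,0,0,0,0.03], "squeeze": 10}}

```text
clock: 10.22
eef_pos: [507.6, -80.3, 64.9]
eef_rot: [2.99, 1.57, 0.449]
wrist_force: [4.1, 3.7, -3.8]
finger_gap: 38.8
```

```bash
python3 - <<'E'
from h import *
jawnow()
im=cv2.imread("pics/w2.png");cv2.imwrite("pics/v8.png",cv2.resize(np.clip(im[250:350,190:440].astype(float)*1.6,0,255).astype(np.uint8),(800,320),interpolation=cv2.INTER_CUBIC))
E
```

```text
tcp [507.6 -80.3  64.9] jaw -145.58 down [ 0.001  0.    -1.   ] tooly [ 0.57 -0.82  0.  ] j [-0.23  0.34  1.74  0.    1.06  2.31] t 10.2 gap 38.8 F [ 4.1  3.7 -3.8]
```

View pics/v8.png

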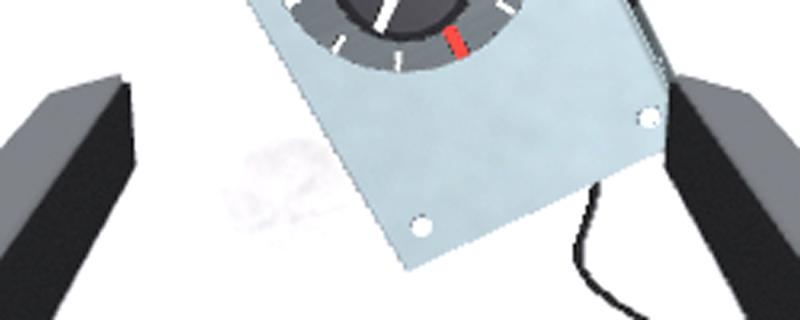

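Call:
{"name": "step_arm", "arguments": {"commands": [0,0,0,0,0,0,0.07,0,0,0,0,0,0,0.07,0,0,0,0,0,0,0.07,0,0,0,0,0,0,0.07,0.003,0,0,0,0,0,0.07]}}

```text
clock: 10.85
eef_pos: [507.4, -80.6, 61.9]
eef_rot: [2.215, 1.57, -0.326]
wrist_force: [0.3, -0.0, 0.4]
finger_gap: 70.0
```

Call:
{"name": "step_arm", "arguments": {"commands": [0.002,0,0,0,0,0,0.07,0,0,0,0,0,0,0.07]}}

```text
clock: 11.1
eef_pos: [507.2, -80.5, 59.6]
eef_rot: [-0.844, 1.57, 2.899]
wrist_force: [1.2, -0.0, 0.2]
finger_gap: 69.9
```

Call:
{"name": "step_arm", "arguments": {"commands": [0.002,0,0,0,0,0,0.07,0,0,0,0,0,0,0.07]}}

```text
clock: 11.35
eef_pos: [507.2, -80.5, 57.7]
eef_rot: [-0.836, 1.571, 2.906]
wrist_force: [-0.3, 0.4, -0.1]
finger_gap: 70.0
```

Call:
{"name": "step_arm", "arguments": {"commands": [0.004,0,0,0,0,0,0.07,0.004,0,0,0,0,0,0.07,0.004,0,0,0,0,0,0.07,0,0,0,0,0,0,0.07]}}

```text
clock: 11.85
eef_pos: [507.1, -80.5, 45.4]
eef_rot: [-0.865, 1.57, 2.877]
wrist_force: [-0.2, 0.2, -0.5]
finger_gap: 70.2
```

Call:
{"name": "step_arm", "arguments": {"commands": [0,0,0,0,0,0,0.03,0,0,0,0,0,0,0.03,0,0,0,0,0,0,0.03,0,0,0,0,0,0,0.03,0,0,0,0,0,0,0.03], "squeeze": 20}}

```text
clock: 12.48
eef_pos: [507.8, -80.3, 46.1]
eef_rot: [2.761, 1.57, 0.221]
wrist_force: [3.2, 3.3, 0.2]
finger_gap: 39.0
```

```bash
python3 - <<'E'
from h import *
jawnow();q=np.load("q.npy")
im,c=snap("wrist","w4")
print(topix(c,b2w(q,(-26,-98,99))))
cv2.imwrite("pics/v9.png",cv2.resize(np.clip(im[190:340,220:410,::-1].astype(float)*1.6,0,255).astype(np.uint8),(760,600),interpolation=cv2.INTER_CUBIC))
E
```

```text
tcp [507.8 -80.3  46.1] jaw -145.58 down [ 0.001  0.    -1.   ] tooly [ 0.57 -0.82  0.  ] j [-0.23  0.37  1.75  0.    1.02  2.31] t 12.5 gap 39.0 F [3.2 3.3 0.2]
[308.04126416 315.23933326]
```

View pics/v9.png

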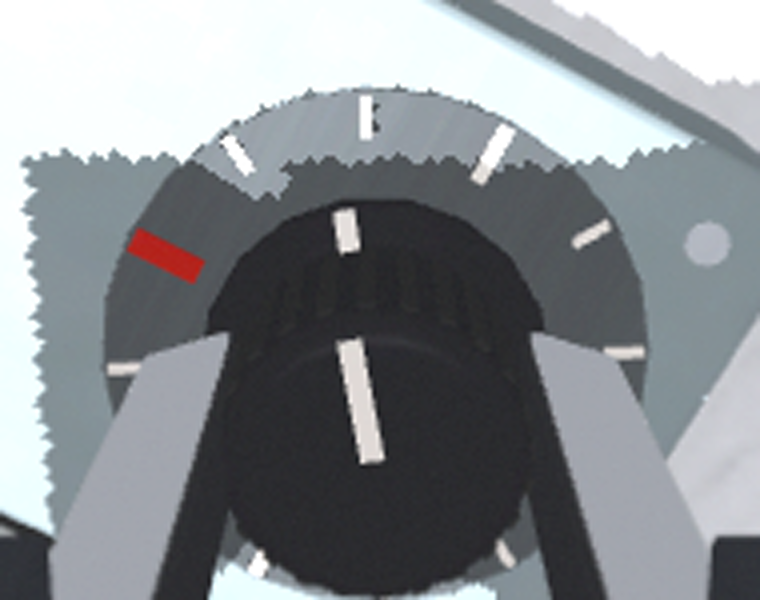

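Call:
{"name": "step_arm", "arguments": {"commands": [0,0,0,0,0,0,0.07,0,0,0,0,0,0,0.07,0,0,0,0,0,0,0.07,0,0,0,-10.2,0,0,0.07,0,0,0,-10.2,0,0,0.07]}}

```text
clock: 13.15
eef_pos: [507.3, -80.6, 45.8]
eef_rot: [-0.617, 1.571, -2.796]
wrist_force: [0.5, -0.1, 0.6]
finger_gap: 70.0
```

Call:
{"name": "step_arm", "arguments": {"commands": [0,0,0,-10.2,0,0,0.07,0,0,0,-10.2,0,0,0.07,0,0,0,-10.2,0,0,0.07,0,0,0,-10.2,0,0,0.07,0,0,0,-10.2,0,0,0.07]}}

```text
clock: 13.78
eef_pos: [507.2, -80.6, 45.8]
eef_rot: [-1.437, 1.571, -2.726]
wrist_force: [-0.0, -0.0, -0.2]
finger_gap: 70.1
```

Call:
{"name": "step_arm", "arguments": {"commands": [0,0,0,-10.2,0,0,0.07,0,0,0,-10.2,0,0,0.07,0,0,0,-10.2,0,0,0.07,0,0,0,-10.2,0,0,0.07,0,0,0,-10.2,0,0,0.07]}}

```text
clock: 14.4
eef_pos: [507.2, -80.6, 45.8]
eef_rot: [-2.198, 1.571, -2.597]
wrist_force: [0.9, 0.0, 0.8]
finger_gap: 70.0
```

Call:
{"name": "step_arm", "arguments": {"commands": [0,0,0,-10.2,0,0,0.07,0,0,0,-10.2,0,0,0.07,0,0,0,-10.2,0,0,0.07,0,0,0,-10.2,0,0,0.07,0,0,0,-10.2,0,0,0.07]}}

```text
clock: 15.02
eef_pos: [507.2, -80.6, 45.8]
eef_rot: [3.072, 1.571, -2.72]
wrist_force: [-0.5, 0.0, -0.2]
finger_gap: 69.8
```

Call:
{"name": "step_arm", "arguments": {"commands": [0,0,0,-10.2,0,0,0.07,0,0,0,-10.2,0,0,0.07,0,0,0,-10.2,0,0,0.07,0,0,0,-10.2,0,0,0.07,0,0,0,0,0,0,0.03], "squeeze": 40}}

```text
clock: 15.65
eef_pos: [507.3, -80.6, 45.8]
eef_rot: [2.289, 1.571, -2.797]
wrist_force: [-0.1, 0.1, -0.1]
finger_gap: 63.5
```

Call:
{"name": "step_arm", "arguments": {"commands": [0,0,0,0,0,0,0.03,0,0,0,0,0,0,0.03,0,0,0,0,0,0,0.03,0,0,0,0,0,0,0.03,0,0,0,0,0,0,0.03]}}

```text
clock: 16.27
eef_pos: [507.5, -80.3, 45.9]
eef_rot: [-0.227, 1.57, 0.97]
wrist_force: [1.7, 5.3, 1.2]
finger_gap: 38.8
```

```bash
python3 - <<'E'
from h import *
jawnow();q=np.load("q.npy")
im,c=snap("wrist","w5");pointer(im,c,q)
E
```

```text
tcp [507.5 -80.3  45.9] jaw 68.6 down [ 0.  0. -1.] tooly [-0.93  0.36 -0.  ] j [-0.23  0.37  1.76  0.    1.02 -1.43] t 16.3 gap 38.8 F [1.7 5.3 1.2]
pointer n 38 axis ang 138.3 mean ang 58.1 len [ 2.8 15.4] mean r 15.7
```

Call:
{"name": "step_arm", "arguments": {"commands": [0,0,0,10.2,0,0,0.03,0,0,0,10.2,0,0,0.03,0,0,0,10.2,0,0,0.03,0,0,0,10.2,0,0,0.03,0,0,0,10.2,0,0,0.03]}}

```text
clock: 16.95
eef_pos: [507.8, -80.0, 45.9]
eef_rot: [0.323, 1.569, 0.625]
wrist_force: [4.7, 8.1, -0.7]
finger_gap: 38.9
```

```bash
python3 - <<'E'
from h import *
jawnow();q=np.load("q.npy")
im,c=snap("wrist","w6");pointer(im,c,q)
E
```

```text
tcp [507.8 -80.   45.9] jaw 17.26 down [ 0.001  0.001 -1.   ] tooly [-0.3   0.95  0.  ] j [-0.23  0.37  1.75  0.    1.02 -0.53] t 16.9 gap 38.9 F [ 4.7  8.1 -0.7]
pointer n 3 axis ang 340.5 mean ang 57.3 len [ 1.  32.9] mean r 16.8
```

```bash
python3 - <<'E'
import re
s=open('h.py').read()
s=s.replace("im[y,x].min()>150 and np.ptp(im[y,x].astype(int))<40","im[y,x].min()>thr and np.ptp(im[y,x].astype(int))<40").replace("def pointer(im,c,q):","def pointer(im,c,q,thr=110):").replace("range(p[0]-45,p[0]+45)","range(p[0]-60,p[0]+60)").replace("range(p[1]-45,p[1]+45)","range(p[1]-60,p[1]+60)").replace("<19.5","<17.5")
open('h.py','w').write(s)
from h import *
q=np.load("q.npy");c=cam("wrist")
im=cv2.imread("pics/w6.png")[:,:,::-1]
for t in(70,90,110,130):
    try:pointer(im,c,q,t)
    except Exception as e:print(e)
E
```

```text
pointer n 198 axis ang 101.5 mean ang 98.6 len [ 5.1 17.3] mean r 8.3
pointer n 184 axis ang 103.6 mean ang 99.0 len [ 3.1 16.4] mean r 7.8
pointer n 157 axis ang 104.1 mean ang 99.4 len [ 2.8 16.1] mean r 7.9
pointer n 4 axis ang 98.3 mean ang 106.4 len [0.9 6.6] mean r 4.8
```

Call:
{"name": "step_arm", "arguments": {"commands": [0,0,0,10.2,0,0,0.03,0,0,0,10.2,0,0,0.03,0,0,0,10.2,0,0,0.03,0,0,0,10.2,0,0,0.03,0,0,0,10.2,0,0,0.03]}}

```text
clock: 17.62
eef_pos: [508.1, -80.0, 46.0]
eef_rot: [0.991, 1.569, 0.402]
wrist_force: [7.4, 6.4, -1.9]
finger_gap: 38.9
```

Call:
{"name": "step_arm", "arguments": {"commands": [0,0,0,10.2,0,0,0.03,0,0,0,10.2,0,0,0.03,0,0,0,10.2,0,0,0.03,0,0,0,10.2,0,0,0.03,0,0,0,10.2,0,0,0.03]}}

```text
clock: 18.25
eef_pos: [508.4, -80.2, 46.0]
eef_rot: [1.672, 1.568, 0.193]
wrist_force: [9.1, 5.0, -4.4]
finger_gap: 39.2
```

Call:
{"name": "step_arm", "arguments": {"commands": [0,0,0,10.2,0,0,0.03,0,0,0,10.2,0,0,0.03,0,0,0,10.2,0,0,0.03,0,0,0,10.2,0,0,0.03,0,0,0,10.2,0,0,0.03]}}

```text
clock: 18.88
eef_pos: [508.6, -80.6, 46.0]
eef_rot: [2.31, 1.568, -0.059]
wrist_force: [8.2, 2.3, -5.9]
finger_gap: 38.6
```

Call:
{"name": "step_arm", "arguments": {"commands": [0,0,0,10.2,0,0,0.03,0,0,0,0,0,0,0.03,0,0,0,0,0,0,0.03]}}

```text
clock: 19.25
eef_pos: [508.6, -80.7, 46.1]
eef_rot: [2.429, 1.568, -0.113]
wrist_force: [8.3, 2.3, -5.1]
finger_gap: 38.8
```

```bash
python3 - <<'E'
from h import *
jawnow();q=np.load("q.npy")
im,c=snap("wrist","w7")
for t in(70,110):pointer(im,c,q,t)
E
```

```text
tcp [508.6 -80.7  46.1] jaw -145.62 down [ 0.003 -0.    -1.   ] tooly [ 0.56 -0.83  0.  ] j [-0.23  0.37  1.75  0.    1.01  2.31] t 19.2 gap 38.8 F [ 8.3  2.3 -5.1]
pointer n 201 axis ang 255.7 mean ang 269.2 len [11.  16.8] mean r 9.0
pointer n 157 axis ang 264.5 mean ang 274.3 len [ 4.3 16. ] mean r 8.8
```

Call:
{"name": "step_arm", "arguments": {"commands": [0,0,0,0,0,0,0.07,0,0,0,0,0,0,0.07,0,0,0,0,0,0,0.07,0,0.0005,-0.0007,-10.2,0,0,0.07,0,0,0,-10.2,0,0,0.07]}}

```text
clock: 19.92
eef_pos: [508.1, -80.6, 45.8]
eef_rot: [-0.631, 1.571, -2.81]
wrist_force: [0.5, 0.1, -0.1]
finger_gap: 70.0
```

Call:
{"name": "step_arm", "arguments": {"commands": [0,0,0,-10.2,0,0,0.07,0,0,0,-10.2,0,0,0.07,0,0,0,-10.2,0,0,0.07,0,0,0,-10.2,0,0,0.07,0,0,0,-10.2,0,0,0.07]}}

```text
clock: 20.55
eef_pos: [508.1, -80.6, 45.8]
eef_rot: [-1.376, 1.571, -2.665]
wrist_force: [-0.4, 0.2, -0.5]
finger_gap: 70.3
```

Call:
{"name": "step_arm", "arguments": {"commands": [0,0,0,-10.2,0,0,0.07,0,0,0,-10.2,0,0,0.07,0,0,0,-10.2,0,0,0.07,0,0,0,-10.2,0,0,0.07,0,0,0,-10.2,0,0,0.07]}}

```text
clock: 21.18
eef_pos: [508.1, -80.7, 45.8]
eef_rot: [-2.272, 1.571, -2.671]
wrist_force: [0.3, -0.6, -0.2]
finger_gap: 70.0
```

Call:
{"name": "step_arm", "arguments": {"commands": [0,0,0,-10.2,0,0,0.07,0,0,0,-10.2,0,0,0.07,0,0,0,-10.2,0,0,0.07,0,0,0,-10.2,0,0,0.07,0,0,0,-10.2,0,0,0.07]}}

```text
clock: 21.8
eef_pos: [508.1, -80.7, 45.8]
eef_rot: [2.911, 1.57, -2.881]
wrist_force: [0.0, 0.2, -0.5]
finger_gap: 70.1
```

Call:
{"name": "step_arm", "arguments": {"commands": [0,0,0,-10.2,0,0,0.07,0,0,0,-10.2,0,0,0.07,0,0,0,-10.2,0,0,0.07,0,0,0,-10.2,0,0,0.07,0,0,0,0,0,0,0.03], "squeeze": 40}}

```text
clock: 22.42
eef_pos: [508.1, -80.6, 45.8]
eef_rot: [2.315, 1.571, -2.772]
wrist_force: [0.4, -0.7, 0.4]
finger_gap: 63.1
```

Call:
{"name": "step_arm", "arguments": {"commands": [0,0,0,0,0,0,0.03,0,0,0,0,0,0,0.03,0,0,0,0,0,0,0.03,0,0,0,0,0,0,0.03,0,0,0,0,0,0,0.03]}}

```text
clock: 23.05
eef_pos: [508.3, -80.4, 45.9]
eef_rot: [-0.396, 1.57, 0.802]
wrist_force: [1.0, 4.0, 1.1]
finger_gap: 38.8
```

```bash
python3 - <<'E'
from h import *
jawnow();q=np.load("q.npy")
im,c=snap("wrist","w8")
for t in(90,110):pointer(im,c,q,t)
E
```

```text
tcp [508.3 -80.4  45.9] jaw 68.6 down [ 0.  0. -1.] tooly [-0.93  0.36 -0.  ] j [-0.23  0.37  1.75  0.    1.02 -1.43] t 23.1 gap 38.8 F [1.  4.  1.1]
pointer n 182 axis ang 264.6 mean ang 267.5 len [ 3. 16.] mean r 9.6
pointer n 177 axis ang 264.7 mean ang 267.5 len [ 3.  15.7] mean r 9.6
```

Call:
{"name": "step_arm", "arguments": {"commands": [0,0,0,10.2,0,0,0.03,0,0,0,10.2,0,0,0.03,0,0,0,10.2,0,0,0.03,0,0,0,10.2,0,0,0.03,0,0,0,10.2,0,0,0.03]}}

```text
clock: 23.72
eef_pos: [508.3, -80.5, 45.9]
eef_rot: [-0.063, 1.57, 0.239]
wrist_force: [0.4, 2.9, 0.9]
finger_gap: 38.7
```

Call:
{"name": "step_arm", "arguments": {"commands": [0,0,0,10.2,0,0,0.03,0,0,0,10.2,0,0,0.03,0,0,0,10.2,0,0,0.03,0,0,0,10.2,0,0,0.03,0,0,0,10.2,0,0,0.03]}}

```text
clock: 24.35
eef_pos: [508.2, -80.4, 45.9]
eef_rot: [2.115, 1.571, 1.527]
wrist_force: [1.7, 3.6, 1.0]
finger_gap: 38.6
```

Call:
{"name": "step_arm", "arguments": {"commands": [0,0,0,10.2,0,0,0.03,0,0,0,10.2,0,0,0.03,0,0,0,10.2,0,0,0.03,0,0,0,10.2,0,0,0.03,0,0,0,10.2,0,0,0.03]}}

```text
clock: 24.98
eef_pos: [508.3, -80.2, 45.9]
eef_rot: [2.861, 1.57, 1.382]
wrist_force: [0.8, 5.3, 1.8]
finger_gap: 38.8
```

Call:
{"name": "step_arm", "arguments": {"commands": [0,0,0,10.2,0,0,0.03,0,0,0,10.2,0,0,0.03,0,0,0,10.2,0,0,0.03,0,0,0,10.2,0,0,0.03,0,0,0,0,0,0,0.03]}}

```text
clock: 25.6
eef_pos: [508.5, -80.2, 45.9]
eef_rot: [2.957, 1.57, 0.769]
wrist_force: [2.0, 4.8, 0.6]
finger_gap: 39.0
```

```bash
python3 - <<'E'
from h import *
jawnow();q=np.load("q.npy")
im,c=snap("wrist","w9")
for t in(90,110):pointer(im,c,q,t)
E
```

```text
tcp [508.5 -80.2  45.9] jaw -125.36 down [ 0.001  0.001 -1.   ] tooly [ 0.82 -0.58  0.  ] j [-0.23  0.37  1.75  0.    1.02  1.96] t 25.6 gap 39.0 F [2.  4.8 0.6]
pointer n 187 axis ang 84.9 mean ang 88.7 len [ 7.8 17.2] mean r 8.7
pointer n 179 axis ang 92.7 mean ang 87.7 len [ 5.4 16.2] mean r 8.9
```

```bash
cat >> h.py <<'E'
def pointer(im,c,q,thr=100,off=(0.8,0.2),ret=False):
    """rectify the knob-top plane (20 px/mm... 10 px/mm) and take the elongated white blob"""
    d=b2w(q,(-26,-98,99));d[:2]+=off;n=400;S=n/44
    gx,gy=np.meshgrid(np.arange(n),np.arange(n));W=np.zeros((n,n,2),np.float32)
    src=np.float32([topix(c,d+[a,b,0])[::-1] for a,b in((-22,22),(22,22),(22,-22),(-22,-22))])
    H=cv2.getPerspectiveTransform(src,np.float32([[0,0],[n,0],[n,n],[0,n]]))
    t=cv2.warpPerspective(np.ascontiguousarray(im),H,(n,n),flags=cv2.INTER_CUBIC)
    m=(t.min(2)>thr).astype(np.uint8);cv2.circle(k:=np.zeros_like(m),(n//2,n//2),int(18*S),1,-1);m&=k
    N,l,st,ce=cv2.connectedComponentsWithStats(m)
    for i in range(1,N):
        if st[i,4]<600:continue
        (cx,cy),(w,h),a=cv2.minAreaRect(np.argwhere(l==i)[:,::-1].astype(np.float32))
        P=np.argwhere(l==i)[:,::-1].astype(np.float32);vx,vy,_,_=cv2.fitLine(P,cv2.DIST_HUBER,0,.01,.01).ravel()
        u=np.array([vx,-vy]);r=np.array([ce[i][0]-n/2,n/2-ce[i][1]])/S
        if u@r<0:u=-u
        A=lambda u:(np.degrees(q[2])-np.degrees(np.arctan2(u[1],u[0])))%360
        print("pointer",A(u).round(1),"mean",A(r).round(1),"r",np.linalg.norm(r).round(1),"size",np.round([w/S,h/S],1))
E
python3 - <<'E'
from h import *
q=np.load("q.npy")
im=cv2.imread("pics/w9.png")[:,:,::-1];c=cam("wrist")
for t in(70,100,120,140):print(t);pointer(im,c,q,t)
E
```

```text
70
pointer 96.6 mean 92.4 r 9.0 size [16.2  3.5]
100
pointer 96.6 mean 92.4 r 9.0 size [15.7  3.1]
120
pointer 96.6 mean 92.5 r 9.0 size [ 2.7 15.5]
140
```

Call:
{"name": "step_arm", "arguments": {"commands": [0,0,0,10.2,0,0,0.03,0,0,0,10.2,0,0,0.03,0,0,0,2.4,0,0,0.03,0,0,0,0,0,0,0.03]}}

```text
clock: 26.15
eef_pos: [508.5, -80.3, 45.9]
eef_rot: [3.075, 1.57, 0.491]
wrist_force: [2.0, 4.8, 0.9]
finger_gap: 38.7
```

```bash
python3 - <<'E'
from h import *
jawnow();q=np.load("q.npy")
im,c=snap("wrist","w10");pointer(im,c,q,100);pointer(im,c,q,80)
E
```

```text
tcp [508.5 -80.3  45.9] jaw -148.04 down [ 0.001  0.    -1.   ] tooly [ 0.53 -0.85  0.  ] j [-0.23  0.37  1.75  0.    1.02  2.36] t 26.1 gap 38.7 F [2.  4.8 0.9]
pointer 119.5 mean 115.8 r 8.9 size [ 3.2 15.9]
pointer 119.5 mean 115.8 r 8.9 size [ 3.5 16.1]
```

Call:
{"name": "step_arm", "arguments": {"commands": [0,0,0,-10.4,0,0,0.03,0,0,0,-10.4,0,0,0.03,0,0,0,-10.4,0,0,0.03,0,0,0,-10.4,0,0,0.03,0,0,0,-10.4,0,0,0.03]}}

```text
clock: 26.82
eef_pos: [508.3, -80.2, 45.9]
eef_rot: [2.83, 1.57, 1.16]
wrist_force: [1.4, 4.6, 1.6]
finger_gap: 38.6
```

Call:
{"name": "step_arm", "arguments": {"commands": [0,0,0,-10.4,0,0,0.03,0,0,0,-10.4,0,0,0.03,0,0,0,-10.4,0,0,0.03,0,0,0,-10.4,0,0,0.03,0,0,0,-10.4,0,0,0.03]}}

```text
clock: 27.45
eef_pos: [508.2, -80.3, 45.9]
eef_rot: [2.571, 1.57, 1.809]
wrist_force: [1.6, 4.6, 2.0]
finger_gap: 38.5
```

Call:
{"name": "step_arm", "arguments": {"commands": [0,0,0,-10.4,0,0,0.03,0,0,0,-10.4,0,0,0.03,0,0,0,-10.4,0,0,0.03,0,0,0,-10.4,0,0,0.03,0,0,0,-10.4,0,0,0.03]}}

```text
clock: 28.08
eef_pos: [508.3, -80.5, 45.9]
eef_rot: [0.259, 1.57, 0.404]
wrist_force: [1.6, 3.9, 1.1]
finger_gap: 38.5
```

Call:
{"name": "step_arm", "arguments": {"commands": [0,0,0,-10.4,0,0,0.03,0,0,0,-10.4,0,0,0.03,0,0,0,-10.4,0,0,0.03,0,0,0,-10.4,0,0,0.03,0,0,0,-10.4,0,0,0.03]}}

```text
clock: 28.7
eef_pos: [508.4, -80.4, 45.9]
eef_rot: [-0.556, 1.57, 0.497]
wrist_force: [2.7, 3.9, -0.1]
finger_gap: 38.8
```

Call:
{"name": "step_arm", "arguments": {"commands": [0,0,0,-10.4,0,0,0.03,0,0,0,-10.4,0,0,0.03,0,0,0,-10.4,0,0,0.03,0,0,0,-10.4,0,0,0.03,0,0,0,-10.4,0,0,0.03]}}

```text
clock: 29.32
eef_pos: [508.4, -80.4, 45.9]
eef_rot: [-1.407, 1.57, 0.554]
wrist_force: [2.8, 3.7, 0.2]
finger_gap: 38.8
```

Call:
{"name": "step_arm", "arguments": {"commands": [0,0,0,-10.4,0,0,0.03,0,0,0,0,0,0,0.03]}}

```text
clock: 29.58
eef_pos: [508.4, -80.4, 45.9]
eef_rot: [-1.692, 1.57, 0.444]
wrist_force: [2.4, 4.5, 0.9]
finger_gap: 39.1
```

```bash
python3 - <<'E'
from h import *
jawnow();q=np.load("q.npy")
im,c=snap("wrist","w11");pointer(im,c,q,100);pointer(im,c,q,80)
E
```

```text
tcp [508.4 -80.4  45.9] jaw 122.35 down [ 0.  0. -1.] tooly [-0.84 -0.54 -0.  ] j [-0.23  0.37  1.75  0.    1.02 -2.36] t 29.6 gap 39.1 F [2.4 4.5 0.9]
pointer 209.4 mean 207.7 r 9.1 size [15.9  3.5]
pointer 209.4 mean 207.6 r 9.1 size [16.2  3.8]
```

Call:
{"name": "step_arm", "arguments": {"commands": [0,0,0,0,0,0,0.07,0,0,0,0,0,0,0.07,0,0,0,0,0,0,0.07,0,0,0,10,0,0,0.07,0,0,0,10,0,0,0.07]}}

```text
clock: 30.25
eef_pos: [508.1, -80.7, 45.8]
eef_rot: [1.964, 1.571, -2.539]
wrist_force: [-1.3, -0.2, -0.3]
finger_gap: 70.0
```

Call:
{"name": "step_arm", "arguments": {"commands": [0,0,0,10,0,0,0.07,0,0,0,10,0,0,0.07,0,0,0,10,0,0,0.07,0,0,0,10,0,0,0.07,0,0,0,10,0,0,0.07]}}

```text
clock: 30.88
eef_pos: [508.1, -80.7, 45.8]
eef_rot: [2.626, 1.571, -2.749]
wrist_force: [-0.1, 0.7, 0.9]
finger_gap: 70.1
```

Call:
{"name": "step_arm", "arguments": {"commands": [0,0,0,10,0,0,0.07,0,0,0,10,0,0,0.07,0,0,0,10,0,0,0.07,0,0,0,10,0,0,0.07,0,0,0,10,0,0,0.07]}}

```text
clock: 31.5
eef_pos: [508.1, -80.7, 45.8]
eef_rot: [-2.632, 1.571, -2.596]
wrist_force: [0.1, -0.3, -0.2]
finger_gap: 70.2
```

Call:
{"name": "step_arm", "arguments": {"commands": [0,0,0,10,0,0,0.07,0,0,0,10,0,0,0.07,0,0,0,10,0,0,0.07,0,0,0,10,0,0,0.07,0,0,0,10,0,0,0.07]}}

```text
clock: 32.12
eef_pos: [508.1, -80.7, 45.8]
eef_rot: [-1.822, 1.571, -2.659]
wrist_force: [0.0, 0.2, 0.2]
finger_gap: 70.0
```

Call:
{"name": "step_arm", "arguments": {"commands": [0,0,0,10,0,0,0.03,0,0,0,0,0,0,0.03,0,0,0,0,0,0,0.03,0,0,0,0,0,0,0.03,0,0,0,0,0,0,0.03]}}

```text
clock: 32.75
eef_pos: [508.1, -80.5, 45.8]
eef_rot: [-2.644, 1.571, 2.636]
wrist_force: [-1.7, 1.3, 1.2]
finger_gap: 38.8
```

Call:
{"name": "step_arm", "arguments": {"commands": [0,0,0,0,0,0,0.03,0,0,0,0,0,0,0.03]}}

```text
clock: 33.0
eef_pos: [508.1, -80.5, 45.8]
eef_rot: [-2.705, 1.571, 2.573]
wrist_force: [-0.9, 1.5, 0.8]
finger_gap: 38.9
```

```bash
python3 - <<'E'
from h import *
jawnow();q=np.load("q.npy")
im,c=snap("wrist","w12");pointer(im,c,q,100);pointer(im,c,q,80)
E
```

```text
tcp [508.1 -80.5  45.8] jaw -57.57 down [-0.  0. -1.] tooly [ 0.84  0.54 -0.  ] j [-0.23  0.37  1.75  0.    1.02  0.78] t 33.0 gap 38.9 F [-0.9  1.5  0.8]
pointer 208.5 mean 212.9 r 8.5 size [15.8  3.2]
pointer 208.3 mean 213.0 r 8.5 size [16.   3.4]
```

Call:
{"name": "step_arm", "arguments": {"commands": [0,0,0,-10.4,0,0,0.03,0,0,0,-10.4,0,0,0.03,0,0,0,-10.4,0,0,0.03,0,0,0,-10.4,0,0,0.03,0,0,0,-10.4,0,0,0.03]}}

```text
clock: 33.67
eef_pos: [508.5, -80.7, 45.9]
eef_rot: [-0.252, 1.57, -0.343]
wrist_force: [0.5, -0.6, -0.3]
finger_gap: 38.9
```

Call:
{"name": "step_arm", "arguments": {"commands": [0,0,0,-10.4,0,0,0.03,0,0,0,-10.4,0,0,0.03,0,0,0,-10.4,0,0,0.03,0,0,0,-10.4,0,0,0.03,0,0,0,-10.4,0,0,0.03]}}

```text
clock: 34.3
eef_pos: [508.8, -80.5, 45.9]
eef_rot: [-0.725, 1.569, 0.091]
wrist_force: [2.5, 1.9, -2.2]
finger_gap: 39.3
```

Call:
{"name": "step_arm", "arguments": {"commands": [0,0,0,-10.4,0,0,0.03,0,0,0,-10.4,0,0,0.03,0,0,0,-10.4,0,0,0.03,0,0,0,-10.4,0,0,0.03,0,0,0,-10.4,0,0,0.03]}}

```text
clock: 34.92
eef_pos: [508.7, -80.2, 45.9]
eef_rot: [-1.206, 1.569, 0.518]
wrist_force: [3.1, 4.1, -0.8]
finger_gap: 38.8
```

Call:
{"name": "step_arm", "arguments": {"commands": [0,0,0,-10.4,0,0,0.03,0,0,0,-10.4,0,0,0.03,0,0,0,0,0,0,0.03]}}

```text
clock: 35.3
eef_pos: [508.6, -80.1, 45.9]
eef_rot: [-1.421, 1.57, 0.663]
wrist_force: [2.5, 4.7, 0.1]
finger_gap: 38.4
```

```bash
python3 - <<'E'
from h import *
jawnow();q=np.load("q.npy")
im,c=snap("wrist","w13");pointer(im,c,q,100);pointer(im,c,q,80)
E
```

```text
tcp [508.6 -80.1  45.9] jaw 119.39 down [ 0.001  0.001 -1.   ] tooly [-0.87 -0.49 -0.  ] j [-0.23  0.37  1.75  0.    1.02 -2.31] t 35.3 gap 38.4 F [2.5 4.7 0.1]
pointer 30.9 mean 31.9 r 9.2 size [16.3  3.8]
pointer 30.9 mean 32.0 r 9.1 size [16.5  4.1]
```

Call:
{"name": "step_arm", "arguments": {"commands": [0,0,0,-1.2,0,0,0.03,0,0,0,0,0,0,0.03,0,0,0,10,0,0,0.03,0,0,0,10,0,0,0.03,0,0,0,10,0,0,0.03]}}

```text
clock: 35.98
eef_pos: [508.7, -80.2, 45.9]
eef_rot: [-1.135, 1.569, 0.438]
wrist_force: [3.0, 4.2, -1.9]
finger_gap: 38.5
```

Call:
{"name": "step_arm", "arguments": {"commands": [0,0,0,10,0,0,0.03,0,0,0,10,0,0,0.03,0,0,0,10,0,0,0.03,0,0,0,10,0,0,0.03,0,0,0,10,0,0,0.03]}}

```text
clock: 36.6
eef_pos: [508.8, -80.5, 45.9]
eef_rot: [-0.669, 1.569, 0.03]
wrist_force: [2.4, 1.4, -1.7]
finger_gap: 38.6
```

Call:
{"name": "step_arm", "arguments": {"commands": [0,0,0,10,0,0,0.03,0,0,0,10,0,0,0.03,0,0,0,10,0,0,0.03,0,0,0,10,0,0,0.03,0,0,0,0,0,0,0.03]}}

```text
clock: 37.22
eef_pos: [508.5, -80.7, 45.9]
eef_rot: [-0.244, 1.57, -0.235]
wrist_force: [2.1, -0.3, -1.6]
finger_gap: 39.1
```

```bash
python3 - <<'E'
from h import *
jawnow();q=np.load("q.npy")
im,c=snap("wrist","w14");pointer(im,c,q,100);pointer(im,c,q,80)
print(b2w(q,(-57,52,75)),"box yaw",np.degrees(q[2]))
E
```

```text
tcp [508.5 -80.7  45.9] jaw 0.48 down [ 0.001 -0.    -1.   ] tooly [-0.01  1.   -0.  ] j [-0.23  0.37  1.75 -0.    1.02 -0.24] t 37.2 gap 39.1 F [ 2.1 -0.3 -1.6]
pointer 149.9 mean 154.0 r 8.2 size [ 3.2 15.8]
pointer 149.8 mean 154.0 r 8.3 size [ 3.4 16.1]
[459.11678731  65.22733279  75.        ] box yaw 6.64935309105318
```

Call:
{"name": "step_arm", "arguments": {"commands": [0,0,0,0,0,0,0.07,0,0,0,0,0,0,0.07,0,0,0,0,0,0,0.08,-0.03,0,0,0,0,0,0.08,-0.03,0,0,0,0,0,0.08]}}

```text
clock: 37.9
eef_pos: [508.0, -80.5, 106.5]
eef_rot: [2.962, 1.57, 2.97]
wrist_force: [-0.1, 0.3, 0.3]
finger_gap: 79.6
```

Call:
{"name": "step_arm", "arguments": {"commands": [0,0.049,-0.0155,0,0,0,0.07,0,0.049,-0.0155,0,0,0,0.06,0,0.049,-0.016,-6.1,0,0,0.06,0,0,0,0,0,0,0.06]}}

```text
clock: 38.4
eef_pos: [459.3, 68.3, 106.0]
eef_rot: [1.135, 1.571, 1.254]
wrist_force: [1.0, -0.1, 0.2]
finger_gap: 60.2
```

```bash
python3 - <<'E'
from h import *
jawnow();q=np.load("q.npy")
im,c=snap("wrist","w15");pointer(im,c,q,100);pointer(im,c,q,80)
for f in manip.find_in("cover_grip","wrist")[:2]:print(f["score"],f["centre"],toworld(c,f["centre"],84))
h=im[:,:,:].max(2);p=topix(c,b2w(q,(-57,52,86))).astype(int)
print(p);sub=(h[p[0]-60:p[0]+60,p[1]-60:p[1]+60]<60).astype(np.uint8);N,l,st,ce=cv2.connectedComponentsWithStats(sub);print(st,(ce[:,::-1]+p-60).round())
goto(b2w(q,(-57,52,36))+[.8,.2,0],6.65)
E
```

```text
tcp [459.3  68.3 106. ] jaw 6.82 down [ 0.  0. -1.] tooly [-0.12  0.99  0.  ] j [ 0.07  0.18  1.84  0.    1.12 -0.05] t 38.4 gap 60.2 F [ 1.  -0.1  0.2]
0.63 [225.2, 379.9] [500.53696324  99.70750546  84.        ]
[266 314]
[[    0     0   120   120 11813]
 [   49    11    29    80  2126]
 [    0    70     8    49   274]
 [  114    70     6    42   187]] [[266. 313.]
 [256. 316.]
 [297. 257.]
 [295. 371.]]
 shift [ 0.07   -0.0006 -0.0004] turn [-0.1  0.   0. ] j6-> -0.05
 shift [ 0.07   -0.0006 -0.0004] turn [179.9   0.   -0. ] j6-> -0.05
```

Call:
{"name": "step_arm", "arguments": {"commands": [0.03,0,0,0,0,0,0.06,0.03,0,0,0,0,0,0.06,0.01,0,0,0,0,0,0.06,0,0,0,0,0,0,0.005,0,0,0,0,0,0,0.005], "squeeze": 20}}

```text
clock: 39.12
eef_pos: [460.9, 65.9, 36.8]
eef_rot: [-0.073, 1.569, 0.041]
wrist_force: [0.1, -0.1, -0.1]
finger_gap: 43.5
```

Call:
{"name": "step_arm", "arguments": {"commands": [0,0,0,0,0,0,0.005,0,0,0,0,0,0,0.005,0,0,0,0,0,0,0.005,0,0,0,0,0,0,0.005,0,0,0,0,0,0,0.005]}}

```text
clock: 39.75
eef_pos: [461.0, 66.2, 36.1]
eef_rot: [0.004, 1.569, 0.118]
wrist_force: [5.8, 1.4, -2.5]
finger_gap: 11.8
```

```bash
python3 - <<'E'
from h import *
jawnow()
E
```

```text
tcp [461.   66.2  36.1] jaw 6.51 down [ 0.002  0.    -1.   ] tooly [-0.11  0.99  0.  ] j [ 0.06  0.29  1.89  0.    0.95 -0.05] t 39.8 gap 11.8 F [ 5.8  1.4 -2.5]
```

Fin gripped. Pull back 10 mm first to test.

Call:
{"name": "step_arm", "arguments": {"commands": [0,0,0.004,0,0,0,0.005,0,0,0.004,0,0,0,0.005,0,0,0.004,0,0,0,0.005,0,0,0,0,0,0,0.005]}}

```text
clock: 40.25
eef_pos: [472.7, 67.5, 36.0]
eef_rot: [-0.011, 1.57, 0.102]
wrist_force: [0.7, 0.1, 4.1]
finger_gap: 11.6
```

Call:
{"name": "step_arm", "arguments": {"commands": [0,0,0.021,0,0,0,0.005,0,0,0.021,0,0,0,0.005,0,0,0.021,0,0,0,0.005,0,0,0.021,0,0,0,0.005,0,0,0.021,0,0,0,0.005]}}

```text
clock: 40.88
eef_pos: [577.0, 79.2, 36.0]
eef_rot: [-1.691, 1.57, -1.578]
wrist_force: [-2.3, -2.0, 7.7]
finger_gap: 11.7
```

Call:
{"name": "step_arm", "arguments": {"commands": [0,0,0.003,0,0,0,0.005,0,0,0.001,0,0,0,0.005,0,0,0,0,0,0,0.005]}}

```text
clock: 41.25
eef_pos: [580.2, 79.6, 36.1]
eef_rot: [-1.025, 1.57, -0.911]
wrist_force: [-0.9, -1.7, 5.5]
finger_gap: 11.9
```

```bash
python3 - <<'E'
from h import *
jawnow();q=np.load("q.npy")
print("fin open target",b2w(q,(63,52,36))+[.8,.2,0])
E
```

```text
tcp [580.2  79.6  36.1] jaw 6.51 down [ 0. -0. -1.] tooly [-0.11  0.99 -0.  ] j [ 0.07  0.52  1.55 -0.    1.07 -0.04] t 41.2 gap 11.9 F [-0.9 -1.7  5.5]
fin open target [579.1095945   79.32246557  36.        ]
```

Call:
{"name": "step_arm", "arguments": {"commands": [0,0,0.0015,0,0,0,0.005,0,0,0.001,0,0,0,0.005,0,0,0,0,0,0,0.005]}}

```text
clock: 41.62
eef_pos: [580.2, 79.6, 36.0]
eef_rot: [-3.095, 1.565, -2.981]
wrist_force: [-19.5, -4.9, 17.9]
finger_gap: 11.9
```

Call:
{"name": "step_arm", "arguments": {"commands": [0,0,-0.0025,0,0,0,0.04,0,0,0,0,0,0,0.04,0,0,0,0,0,0,0.04,-0.055,0,0,0,0,0,0.06,-0.059,0,0,0,0,0,0.094]}}

```text
clock: 42.25
eef_pos: [579.9, 79.8, 150.7]
eef_rot: [3.09, 1.569, -3.08]
wrist_force: [0.0, 0.3, 0.1]
finger_gap: 56.3
```

Call:
{"name": "step_arm", "arguments": {"commands": [0,-0.052,-0.0275,0,0,0,0.094,0,-0.052,-0.0275,0,0,0,0.094,0,-0.052,-0.0275,0,0,0,0.094,0,-0.052,-0.0275,0,0,0,0.094,0,-0.052,-0.0275,0,0,0,0.094]}}

```text
clock: 42.88
eef_pos: [472.4, -195.7, 149.9]
eef_rot: [-0.462, 1.57, -0.348]
wrist_force: [0.8, -0.1, 0.7]
finger_gap: 93.8
```

Call:
{"name": "step_arm", "arguments": {"commands": [0,-0.052,-0.0275,0,0,0,0.094,0,0,0,0,0,0,0.094]}}

```text
clock: 43.12
eef_pos: [450.5, -251.8, 149.7]
eef_rot: [-1.959, 1.571, -1.85]
wrist_force: [0.5, 0.1, 0.3]
finger_gap: 93.9
```

```bash
python3 - <<'E'
from h import *
q=np.load("q.npy");q[:2]+=[1.4,.2];np.save("q.npy",q)
jawnow()
for n in("wrist","side","scene"):
    im,c=snap(n,n+"16");print(n);reds(im[80:] if n=="scene" else im,c,z=8 if n!="scene" else 8) if n!="scene" else None
    for f in manip.find_in("stick1",n):print("stick",round(f["score"],2),np.round(f["centre"]),toworld(c,f["centre"],8).round())
im=cv2.imread("pics/wrist16.png");im2=cv2.imread("pics/side16.png")
cv2.imwrite("pics/v10.png",np.hstack([cv2.resize(im,(400,300)),cv2.resize(im2,(400,300))]))
E
```

```text
tcp [ 450.5 -251.8  149.7] jaw 6.26 down [-0. -0. -1.] tooly [-0.11  0.99 -0.  ] j [-0.58  0.25  1.65 -0.    1.24 -0.69] t 43.1 gap 93.9 F [0.5 0.1 0.3]
wrist
red area 81 px [ 36. 456.] pos [560.8 -57.9] 8.6 [ 5. 13.]
red area 590 px [245. 335.] pos [ 474.1 -270. ] 128.8 [17. 39.]
red area 536 px [284. 277.] pos [ 415.8 -321.3] 52.3 [18. 39.]
stick 0.75 [280. 280.] [ 419. -316.    8.]
stick 0.65 [248. 337.] [ 476. -273.    8.]
side
red area 217 px [154. 480.] pos [ 393.4 -753.2] 73.6 [65. 78.]
red area 66 px [190. 513.] pos [ 276.6 -622.7] 167.5 [16. 45.]
red area 83 px [245. 420.] pos [ 414.6 -320.6] 48.9 [17. 35.]
red area 54 px [249. 384.] pos [ 479.9 -271.8] 113.8 [13. 30.]
stick 0.67 [244. 421.] [ 413. -322.    8.]
scene
stick 0.69 [334. 312.] [ 476. -277.    8.]
stick 0.63 [369. 300.] [ 415. -324.    8.]
```

View pics/v10.png

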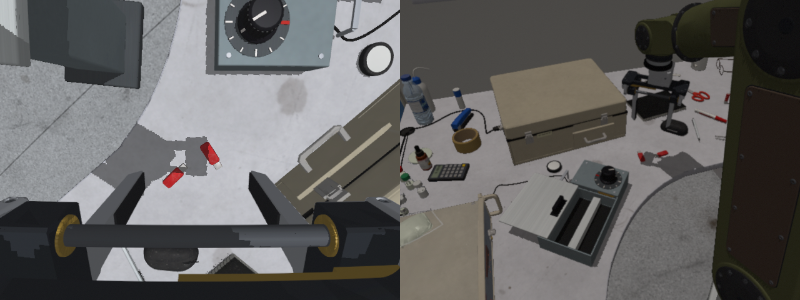

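```bash
python3 - <<'E'
from h import *
a=cv2.imread("pics/side16.png");b=cv2.imread("pics/scene16.png")
A=cv2.resize(a[130:280,360:560],(533,400),interpolation=cv2.INTER_CUBIC)
B=cv2.resize(b,(533,400))
cv2.imwrite("pics/v11.png",cv2.resize(np.hstack([A,B]),(800,300)))
E
```

```text
(no output)
```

View pics/v11.png

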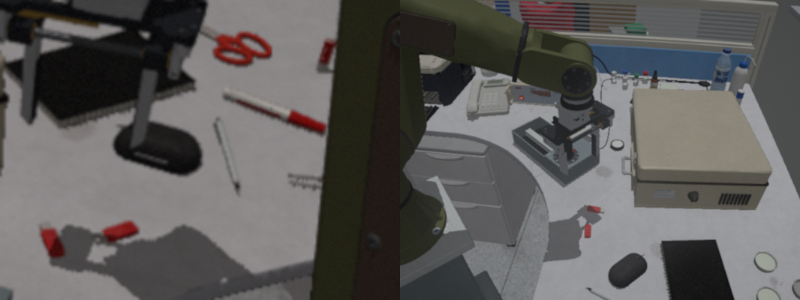

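Call:
{"name": "step_arm", "arguments": {"commands": [0,-0.0201,0.0216,0,0,0,0.05,0,0,0,-8.1,0,0,0.04,0,0,0,-8.1,0,0,0.036,0,0,0,-8.1,0,0,0.036,0.05,0,0,-8.2,0,0,0.036]}}

```text
clock: 44.05
eef_pos: [477.8, -266.6, 102.1]
eef_rot: [-1.254, 1.564, -0.567]
wrist_force: [-0.3, -0.6, -0.7]
finger_gap: 47.4
```

Call:
{"name": "step_arm", "arguments": {"commands": [0,0,0,0,0,0,0.036,0,0,0,0,0,0,0.036]}}

```text
clock: 44.3
eef_pos: [476.3, -266.3, 101.4]
eef_rot: [-1.256, 1.57, -0.577]
wrist_force: [0.6, -0.0, -0.4]
finger_gap: 36.1
```

```bash
python3 - <<'E'
from h import *
jawnow()
im,c=snap("wrist","w17");reds(im,c,amin=150)
goto([474.3,-269.5,5],38.8)
E
```

```text
tcp [ 476.3 -266.3  101.4] jaw 38.88 down [ 0.001 -0.001 -1.   ] tooly [-0.63  0.78 -0.  ] j [-0.58  0.36  1.62 -0.    1.16 -1.26] t 44.3 gap 36.1 F [ 0.6 -0.  -0.4]
red area 798 px [239. 310.] pos [ 474.  -270.3] 128.9 [17. 39.]
red area 784 px [242. 225.] pos [ 415.6 -321.5] 52.4 [18. 38.]
 shift [ 0.0967 -0.0007 -0.0036] turn [0.1 0.  0.1] j6-> -1.26
 shift [ 0.0967 -0.0007 -0.0036] turn [-1.799e+02 -2.000e-01  1.000e-01] j6-> -1.26
```

Call:
{"name": "step_arm", "arguments": {"commands": [0.05,-0.0014,-0.0041,0,0,0,0.036,0.047,0,0,0,0,0,0.036,0.015,0,0,0,0,0,0.036,0.01,0,0,0,0,0,0.036,0,0,0,0,0,0,0.036]}}

```text
clock: 44.98
eef_pos: [473.9, -270.4, -21.1]
eef_rot: [-1.277, 1.569, -0.596]
wrist_force: [0.0, 0.2, 0.4]
finger_gap: 36.1
```

Call:
{"name": "step_arm", "arguments": {"commands": [0.002,0,0,0,0,0,0.036,0,0,0,0,0,0,0.036]}}

```text
clock: 45.22
eef_pos: [473.6, -270.3, -23.4]
eef_rot: [-1.264, 1.57, -0.583]
wrist_force: [0.2, 0.1, 0.1]
finger_gap: 35.9
```

Call:
{"name": "step_arm", "arguments": {"commands": [0.002,0,0,0,0,0,0.036,0,0,0,0,0,0,0.036]}}

```text
clock: 45.48
eef_pos: [473.2, -270.1, -26.2]
eef_rot: [1.933, 1.571, 2.614]
wrist_force: [0.7, 0.5, 0.5]
finger_gap: 36.1
```

Call:
{"name": "step_arm", "arguments": {"commands": [0.0015,0,0,0,0,0,0.036,0,0,0,0,0,0,0.036]}}

```text
clock: 45.72
eef_pos: [473.2, -270.0, -27.8]
eef_rot: [1.848, 1.571, 2.529]
wrist_force: [0.2, -0.5, 0.1]
finger_gap: 36.0
```

Call:
{"name": "step_arm", "arguments": {"commands": [0.001,0,0,0,0,0,0.036,0,0,0,0,0,0,0.036]}}

```text
clock: 45.98
eef_pos: [473.2, -270.1, -28.8]
eef_rot: [1.964, 1.571, 2.645]
wrist_force: [-0.1, -0.3, 0.5]
finger_gap: 36.6
```

Call:
{"name": "step_arm", "arguments": {"commands": [0.001,0,0,0,0,0,0.036,0,0,0,0,0,0,0.036]}}

```text
clock: 46.22
eef_pos: [473.3, -270.1, -29.3]
eef_rot: [-1.315, 1.571, -0.634]
wrist_force: [-2.8, 0.1, 4.8]
finger_gap: 35.9
```

Call:
{"name": "step_arm", "arguments": {"commands": [0,0,0,0,0,0,0.01,0,0,0,0,0,0,0.01,0,0,0,0,0,0,0.01,0,0,0,0,0,0,0.01], "squeeze": 12}}

```text
clock: 46.72
eef_pos: [473.6, -270.3, -29.3]
eef_rot: [-1.274, 1.57, -0.593]
wrist_force: [-0.2, -0.4, 5.1]
finger_gap: 17.8
```

Call:
{"name": "step_arm", "arguments": {"commands": [0,0,0,0,0,0,0.01,-0.02,0,0,0,0,0,0.01,-0.05,0,0,0,0,0,0.01,-0.05,0,0,0,0,0,0.01,-0.04,0,0,0,0,0,0.01], "squeeze": 25}}

```text
clock: 47.35
eef_pos: [473.2, -270.1, 132.2]
eef_rot: [-1.252, 1.57, -0.571]
wrist_force: [0.6, -0.7, -0.8]
finger_gap: 17.4
```

```bash
python3 - <<'E'
from h import *
jawnow();q=np.load("q.npy")
p=b2w(q,(-15,102,130));print(p);goto(p,96.65)
E
```

```text
tcp [ 473.2 -270.1  132.2] jaw 39.01 down [ 0.001 -0.    -1.   ] tooly [-0.63  0.78 -0.  ] j [-0.59  0.33  1.59  0.    1.22 -1.27] t 47.4 gap 17.4 F [ 0.6 -0.7 -0.8]
[496.44463117 119.95429892 130.        ]
 shift [0.002  0.2885 0.2636] turn [-57.6  -0.    0. ] j6-> -1.27
 shift [0.002  0.2885 0.2636] turn [1.224e+02 1.000e-01 0.000e+00] j6-> -1.27
```

Call:
{"name": "step_arm", "arguments": {"commands": [0,0.036,0.033,0,0,0,0.01,0,0.036,0.033,0,0,0,0.01,0,0.036,0.033,0,0,0,0.01,0,0.036,0.033,0,0,0,0.01,0,0.036,0.033,0,0,0,0.01]}}

```text
clock: 47.98
eef_pos: [487.9, -24.8, 130.2]
eef_rot: [2.286, 1.571, 2.967]
wrist_force: [0.0, -0.8, 0.8]
finger_gap: 17.8
```

Call:
{"name": "step_arm", "arguments": {"commands": [0,0.036,0.033,0,0,0,0.01,0,0.036,0.033,0,0,0,0.01,0,0.0365,0.0326,0,0,0,0.01,0,0,0,-9.6,0,0,0.01,0,0,0,-9.6,0,0,0.01]}}

```text
clock: 48.6
eef_pos: [496.1, 120.6, 129.9]
eef_rot: [2.308, 1.57, -2.952]
wrist_force: [-0.4, 0.3, -0.4]
finger_gap: 17.8
```

Call:
{"name": "step_arm", "arguments": {"commands": [0,0,0,-9.6,0,0,0.01,0,0,0,-9.6,0,0,0.01,0,0,0,-9.6,0,0,0.01,0,0,0,-9.6,0,0,0.01,0,0,0,0,0,0,0.01]}}

```text
clock: 49.22
eef_pos: [496.3, 120.0, 130.1]
eef_rot: [1.622, 1.57, -2.976]
wrist_force: [0.2, -0.1, 0.4]
finger_gap: 18.1
```

```bash
python3 - <<'E'
from h import *
jawnow();q=np.load("q.npy")
im,c=snap("wrist","w18");reds(im,c,z=tcp()[1][2]+37,amin=100)
p=b2w(q,(-15,102,130));goto(p,96.65)
cv2.imwrite("pics/v12.png",im[:,:,::-1])
E
```

```text
tcp [496.3 120.  130.1] jaw 96.56 down [-0.001 -0.    -1.   ] tooly [-0.99 -0.11  0.  ] j [ 0.17  0.26  1.69  0.    1.2  -1.52] t 49.2 gap 18.1 F [ 0.2 -0.1  0.4]
red area 2210 px [294. 314.] pos [495.8 120.2] 6.5 [17. 40.]
red area 208 px [339. 543.] pos [508.7 253.4] 81.3 [ 8. 13.]
 shift [ 0.0001 -0.0001 -0.0001] turn [-0.2  0.  -0. ] j6-> -1.52
 shift [ 0.0001 -0.0001 -0.0001] turn [179.8  -0.   -0. ] j6-> -1.52
```

View pics/v12.png

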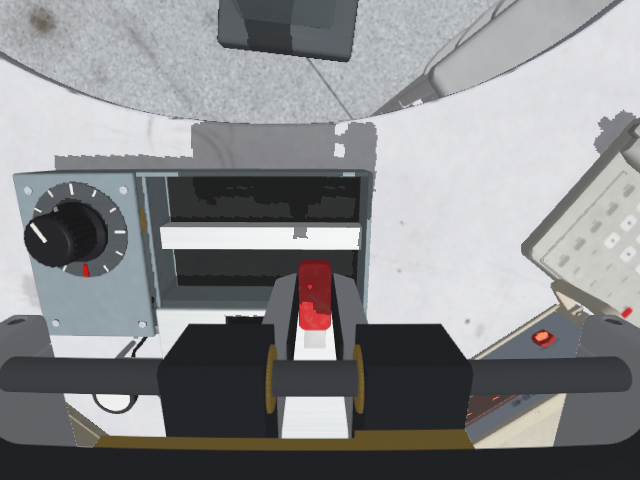

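Call:
{"name": "step_arm", "arguments": {"commands": [0.05,0,0,0,0,0,0.01,0.05,0,0,0,0,0,0.01,0.024,0,0,0,0,0,0.01,0.004,0,0,0,0,0,0.01,0,0,0,0,0,0,0.01]}}

```text
clock: 49.9
eef_pos: [496.9, 120.1, 3.1]
eef_rot: [-1.466, 1.57, 0.218]
wrist_force: [0.2, 0.5, -0.7]
finger_gap: 17.5
```

Call:
{"name": "step_arm", "arguments": {"commands": [0.0015,0,0,0,0,0,0.01,0,0,0,0,0,0,0.01]}}

```text
clock: 50.15
eef_pos: [496.8, 120.1, 1.6]
eef_rot: [-1.505, 1.57, 0.181]
wrist_force: [-0.0, 0.2, -0.3]
finger_gap: 17.9
```

Call:
{"name": "step_arm", "arguments": {"commands": [0.001,0,0,0,0,0,0.01,0,0,0,0,0,0,0.01]}}

```text
clock: 50.4
eef_pos: [496.4, 120.0, -0.1]
eef_rot: [-1.616, 1.571, 0.07]
wrist_force: [-0.2, -0.1, -0.8]
finger_gap: 17.4
```

Call:
{"name": "step_arm", "arguments": {"commands": [0.001,0,0,0,0,0,0.01,0,0,0,0,0,0,0.01]}}

```text
clock: 50.65
eef_pos: [496.4, 120.0, -1.2]
eef_rot: [1.596, 1.571, -3.0]
wrist_force: [-0.1, -0.4, 0.2]
finger_gap: 17.8
```

Call:
{"name": "step_arm", "arguments": {"commands": [0.0005,0,0,0,0,0,0.01,0,0,0,0,0,0,0.01]}}

```text
clock: 50.9
eef_pos: [496.5, 120.0, -1.3]
eef_rot: [-1.434, 1.571, 0.252]
wrist_force: [-1.4, 0.2, 5.0]
finger_gap: 17.7
```

Call:
{"name": "step_arm", "arguments": {"commands": [-0.0005,0,0,0,0,0,0.026,0,0,0,0,0,0,0.03,0,0,0,0,0,0,0.03,-0.01,0,0,0,0,0,0.03,-0.05,0,0,0,0,0,0.03]}}

```text
clock: 51.52
eef_pos: [495.0, 119.8, 58.1]
eef_rot: [1.619, 1.566, -2.977]
wrist_force: [1.0, -0.2, 0.9]
finger_gap: 30.3
```

Call:
{"name": "step_arm", "arguments": {"commands": [-0.05,0,0,0,0,0,0.03,-0.03,0,0,0,0,0,0.036,0,0,0,0,0,0,0.036]}}

```text
clock: 51.9
eef_pos: [497.5, 120.2, 141.4]
eef_rot: [-1.52, 1.566, 0.166]
wrist_force: [-0.4, -0.4, -0.3]
finger_gap: 36.0
```

```bash
python3 - <<'E'
from h import *
jawnow();q=np.load("q.npy")
im,c=snap("wrist","w19");reds(im,c,z=36,amin=200)
print("want",b2w(q,(-15,102,36)))
im,c=snap("side","s19");reds(im,c,z=8)
goto([415.6,-321.5,130],142.4)
E
```

```text
tcp [497.5 120.2 141.4] jaw 96.62 down [ 0.005  0.001 -1.   ] tooly [-0.99 -0.12 -0.  ] j [ 0.17  0.24  1.68  0.    1.22 -1.52] t 51.9 gap 36.0 F [-0.4 -0.4 -0.3]
red area 744 px [233. 314.] pos [496.9 120.4] 7.4 [17. 39.]
want [496.44463117 119.95429892  36.        ]
red area 94 px [245. 420.] pos [ 414.9 -318.7] 56.1 [18. 37.]
red area 238 px [379. 282.] pos [508.3 108.2] 4.2 [19. 41.]
 shift [ 0.0085  0.1308 -0.4292] turn [-45.8   0.   -0. ] j6-> -1.52
 shift [ 0.0085  0.1308 -0.4292] turn [134.2  -0.   -0. ] j6-> -1.52
```

Call:
{"name": "step_arm", "arguments": {"commands": [0,0.0145,-0.0477,0,0,0,0.036,0,0.0145,-0.0477,0,0,0,0.036,0,0.0145,-0.0477,0,0,0,0.036,0,0.0145,-0.0477,0,0,0,0.036,0,0.0145,-0.0477,0,0,0,0.036]}}

```text
clock: 52.62
eef_pos: [450.8, -126.6, 137.5]
eef_rot: [1.086, 1.569, 2.773]
wrist_force: [1.1, 0.8, -0.1]
finger_gap: 36.1
```

Call:
{"name": "step_arm", "arguments": {"commands": [0,0.0145,-0.0477,0,0,0,0.036,0,0.0145,-0.0477,0,0,0,0.036,0,0.0145,-0.0477,0,0,0,0.036,0,0.0145,-0.0477,0,0,0,0.036,0,0,0,10.3,0,0,0.036]}}

```text
clock: 53.25
eef_pos: [414.8, -323.6, 136.9]
eef_rot: [0.997, 1.568, 2.498]
wrist_force: [0.5, 0.8, -0.2]
finger_gap: 35.9
```

Call:
{"name": "step_arm", "arguments": {"commands": [0,0,0,10.3,0,0,0.036,0,0,0,10.3,0,0,0.036,0,0,0,10.3,0,0,0.036,0,0,0,10.3,0,0,0.036,0,0,0,10.3,0,0,0.036]}}

```text
clock: 53.88
eef_pos: [415.7, -321.0, 137.2]
eef_rot: [1.815, 1.568, 2.417]
wrist_force: [0.1, 0.8, -0.7]
finger_gap: 35.9
```

Call:
{"name": "step_arm", "arguments": {"commands": [0,0,0,10.3,0,0,0.036,0,0,0,10.3,0,0,0.036,0,0,0,10.3,0,0,0.036,0,0,0,10.3,0,0,0.036,0,0,0,10.3,0,0,0.036]}}

```text
clock: 54.5
eef_pos: [415.7, -321.0, 137.2]
eef_rot: [2.705, 1.568, 2.407]
wrist_force: [-0.5, -0.3, 0.3]
finger_gap: 36.0
```

Call:
{"name": "step_arm", "arguments": {"commands": [0.02,0,0,10.3,0,0,0.036,0.02,0,0,10.3,0,0,0.036,0,0,0,0,0,0,0.036]}}

```text
clock: 54.88
eef_pos: [415.2, -320.6, 96.6]
eef_rot: [3.064, 1.566, 2.415]
wrist_force: [0.8, 0.0, -0.1]
finger_gap: 35.7
```

```bash
python3 - <<'E'
from h import *
jawnow()
im,c=snap("wrist","w20");r=reds(im,c,amin=200)
for p,a,L in r:
    print("for",p);goto([p[0],p[1],-10],a-90)
E
```

```text
tcp [ 415.2 -320.6   96.6] jaw -37.22 down [-0.003  0.003 -1.   ] tooly [0.6 0.8 0. ] j [-0.73  0.33  1.68 -0.    1.14 -0.08] t 54.9 gap 35.7 F [ 0.8  0.  -0.1]
red area 819 px [239. 318.] pos [ 416.2 -322.3] 51.0 [17. 39.]
for [ 416.2 -322.3]
 shift [ 0.1078 -0.0008  0.0014] turn [ 1.9 -0.1 -0. ] j6-> -0.08
 shift [ 0.1078 -0.0008  0.0014] turn [-178.1    0.    -0.2] j6-> -0.08
```

Call:
{"name": "step_arm", "arguments": {"commands": [0.05,-0.0008,0.0014,1.9,0,0,0.036,0.05,0,0,0,0,0,0.036,0.018,0,0,0,0,0,0.036,0.005,0,0,0,0,0,0.036,0,0,0,0,0,0,0.036]}}

```text
clock: 55.55
eef_pos: [417.6, -323.6, -22.8]
eef_rot: [-0.045, 1.569, -0.728]
wrist_force: [1.0, -0.1, 0.3]
finger_gap: 36.2
```

Call:
{"name": "step_arm", "arguments": {"commands": [0,0,0,0,0,0,0.036,0,0,0,0,0,0,0.036]}}

```text
clock: 55.8
eef_pos: [417.3, -323.3, -23.2]
eef_rot: [-0.043, 1.569, -0.726]
wrist_force: [-0.5, -0.3, -0.5]
finger_gap: 35.8
```

Call:
{"name": "step_arm", "arguments": {"commands": [0.004,0,0,0,0,0,0.036,0,0,0,0,0,0,0.036]}}

```text
clock: 56.05
eef_pos: [416.7, -322.8, -28.5]
eef_rot: [3.014, 1.57, 2.33]
wrist_force: [-0.5, 0.8, -0.3]
finger_gap: 36.1
```

Call:
{"name": "step_arm", "arguments": {"commands": [0.001,0,0,0,0,0,0.036,0,0,0,0,0,0,0.01,0,0,0,0,0,0,0.01,0,0,0,0,0,0,0.01,0,0,0,0,0,0,0.01], "squeeze": 15}}

```text
clock: 56.68
eef_pos: [416.9, -323.0, -29.1]
eef_rot: [-0.199, 1.571, -0.883]
wrist_force: [0.0, 0.2, -0.4]
finger_gap: 17.9
```

Call:
{"name": "step_arm", "arguments": {"commands": [0,0,0,0,0,0,0.01,-0.03,0,0,0,0,0,0.01,-0.05,0,0,0,0,0,0.01,-0.05,0,0,0,0,0,0.01,-0.03,0,0,0,0,0,0.01], "squeeze": 25}}

```text
clock: 57.3
eef_pos: [417.3, -323.3, 133.4]
eef_rot: [-0.045, 1.568, -0.729]
wrist_force: [0.4, 0.4, -1.0]
finger_gap: 17.9
```

```bash
python3 - <<'E'
from h import *
jawnow();q=np.load("q.npy")
im,c=snap("wrist","w21");reds(im,c,z=tcp()[1][2]+37,amin=200)
goto(b2w(q,(-15,52,130)),-83.35)
E
```

```text
tcp [ 417.3 -323.3  133.4] jaw -39.18 down [ 0.002 -0.002 -1.   ] tooly [ 0.63  0.78 -0.  ] j [-0.73  0.29  1.64 -0.    1.21 -0.04] t 57.3 gap 17.9 F [ 0.4  0.4 -1. ]
red area 2135 px [293. 314.] pos [ 418.2 -321.1] 51.0 [17. 38.]
 shift [ 0.0053  0.3588 -0.1841] turn [44.2  0.4 -0.1] j6-> -0.04
 shift [ 0.0053  0.3588 -0.1841] turn [-135.8    0.2    0.5] j6-> -0.04
```

Call:
{"name": "step_arm", "arguments": {"commands": [0,0.0447,-0.0232,0,0,0,0.01,0,0.0447,-0.0232,0,0,0,0.01,0,0.0447,-0.0232,0,0,0,0.01,0,0.0447,-0.0232,0,0,0,0.01,0,0.0447,-0.0232,0,0,0,0.01]}}

```text
clock: 57.98
eef_pos: [468.2, -74.8, 130.6]
eef_rot: [-2.747, 1.571, 2.852]
wrist_force: [0.2, -1.0, -0.8]
finger_gap: 17.3
```

Call:
{"name": "step_arm", "arguments": {"commands": [0,0.0447,-0.0232,0,0,0,0.01,0,0.0447,-0.0232,0,0,0,0.01,0,0.0447,-0.0232,0,0,0,0.01,0,0,0,8.8,0,0,0.01,0,0,0,8.8,0,0,0.01]}}

```text
clock: 58.6
eef_pos: [498.7, 72.2, 130.3]
eef_rot: [-2.068, 1.57, -3.063]
wrist_force: [-0.8, -0.4, 0.3]
finger_gap: 17.8
```

Call:
{"name": "step_arm", "arguments": {"commands": [0,0,0,8.8,0,0,0.01,0,0,0,8.8,0,0,0.01,0,0,0,8.8,0,0,0.01,0,0,0,0,0,0,0.01,0,0,0,0,0,0,0.01]}}

```text
clock: 59.22
eef_pos: [498.9, 71.5, 130.7]
eef_rot: [-1.479, 1.571, -2.927]
wrist_force: [-0.3, 0.7, -0.2]
finger_gap: 17.8
```

```bash
python3 - <<'E'
from h import *
jawnow();q=np.load("q.npy")
im,c=snap("wrist","w22");reds(im,c,z=tcp()[1][2]+37,amin=200);print("want mid",b2w(q,(-15,52,130)))
goto(b2w(q,(-17,52,3)),-83.35)
E
```

```text
tcp [498.9  71.5 130.7] jaw -82.99 down [-0. -0. -1.] tooly [ 0.99  0.12 -0.  ] j [ 0.07  0.24  1.7  -0.    1.2   1.52] t 59.2 gap 17.8 F [-0.3  0.7 -0.2]
red area 813 px [229. 262.] pos [531.4 103. ] 6.1 [10. 22.]
red area 2151 px [293. 314.] pos [499.4  72. ] 7.3 [17. 39.]
want mid [502.23426983  70.29062926 130.        ]
 shift [0.1278 0.0011 0.0016] turn [0.3 0.  0. ] j6-> 1.52
 shift [0.1278 0.0011 0.0016] turn [-179.7   -0.     0. ] j6-> 1.52
```

Call:
{"name": "step_arm", "arguments": {"commands": [0.03,0.0026,0.002,0,0,0,0.01,0.05,0,0,0,0,0,0.01,0.04,0,0,0,0,0,0.01,0.0095,0,0,0,0,0,0.01,0,0,0,0,0,0,0.01]}}

```text
clock: 59.9
eef_pos: [502.1, 69.9, 1.9]
eef_rot: [1.602, 1.571, 0.151]
wrist_force: [-0.1, 0.4, -0.9]
finger_gap: 17.7
```

Call:
{"name": "step_arm", "arguments": {"commands": [0.001,0,0,0,0,0,0.01,0,0,0,0,0,0,0.01]}}

```text
clock: 60.15
eef_pos: [502.4, 69.9, 1.4]
eef_rot: [1.521, 1.569, 0.069]
wrist_force: [-0.8, 0.2, -0.9]
finger_gap: 18.0
```

Call:
{"name": "step_arm", "arguments": {"commands": [0.0015,0,0,0,0,0,0.01,0,0,0,0,0,0,0.01]}}

```text
clock: 60.4
eef_pos: [501.8, 69.8, -1.0]
eef_rot: [1.733, 1.571, 0.281]
wrist_force: [1.0, 1.0, 0.1]
finger_gap: 17.5
```

Call:
{"name": "step_arm", "arguments": {"commands": [0.0008,0,0,0,0,0,0.01,0,0,0,0,0,0,0.01]}}

```text
clock: 60.65
eef_pos: [501.9, 69.8, -1.2]
eef_rot: [1.491, 1.571, 0.039]
wrist_force: [-5.4, -0.3, 11.3]
finger_gap: 17.7
```

Call:
{"name": "step_arm", "arguments": {"commands": [0.0006,0,0,0,0,0,0.01,0,0,0,0,0,0,0.01]}}

```text
clock: 60.9
eef_pos: [501.9, 69.8, -1.3]
eef_rot: [1.371, 1.57, -0.081]
wrist_force: [-8.6, -0.9, 18.8]
finger_gap: 17.5
```

Call:
{"name": "step_arm", "arguments": {"commands": [-0.0012,0,0,0,0,0,0.018,0,0,0,0,0,0,0.028,0,0,0,0,0,0,0.028,-0.01,0,0,0,0,0,0.028,-0.05,0,0,0,0,0,0.028]}}

```text
clock: 61.52
eef_pos: [500.2, 69.7, 57.7]
eef_rot: [-1.619, 1.566, -3.071]
wrist_force: [0.2, 0.8, 0.5]
finger_gap: 28.0
```

Call:
{"name": "step_arm", "arguments": {"commands": [-0.05,0,0,0,0,0,0.028,-0.04,0,0,0,0,0,0.04,0,0,0,0,0,0,0.06]}}

```text
clock: 61.9
eef_pos: [503.1, 69.9, 151.9]
eef_rot: [1.522, 1.565, 0.07]
wrist_force: [-0.1, 0.3, -0.6]
finger_gap: 44.6
```

```bash
python3 - <<'E'
from h import *
jawnow();q=np.load("q.npy")
im,c=snap("wrist","w23");reds(im,c,z=36,amin=150)
print("want",b2w(q,(-15,52,36)),b2w(q,(-15,102,36)))
i2,c2=snap("side","s23");reds(i2,c2,z=36)
cv2.imwrite("pics/v13.png",np.hstack([im[130:330,200:460,::-1],i2[280:480,180:440,::-1]]))
p=b2w(q,(63,52,36));print(p);goto(p,6.65)
E
```

```text
tcp [503.1  69.9 151.9] jaw -83.18 down [ 0.006  0.    -1.   ] tooly [0.99 0.12 0.01] j [0.07 0.22 1.67 0.   1.24 1.52] t 61.9 gap 44.6 F [-0.1  0.3 -0.6]
red area 233 px [123.  11.] pos [572.4 362.5] 111.0 [10. 23.]
red area 714 px [229. 263.] pos [499.1 120.1] 6.1 [17. 39.]
red area 699 px [233. 314.] pos [501.3  70.2] 7.0 [17. 39.]
want [502.23426983  70.29062926  36.        ] [496.44463117 119.95429892  36.        ]
red area 75 px [190. 513.] pos [ 274.6 -579. ] 164.7 [18. 43.]
red area 216 px [355. 297.] pos [499.7  72.1] 5.9 [19. 39.]
red area 237 px [379. 282.] pos [497.8 122.6] 4.6 [19. 39.]
[579.7095945   79.32246557  36.        ]
 shift [ 0.1124  0.0788 -0.0002] turn [-89.8  -0.    0. ] j6-> 1.52
 shift [ 0.1124  0.0788 -0.0002] turn [90.2  0.   0. ] j6-> 1.52
```

View pics/v13.png

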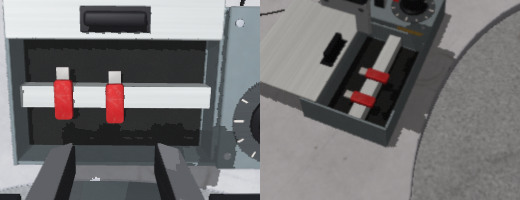

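Call:
{"name": "step_arm", "arguments": {"commands": [0,0.04,0,0,0,0,0.06,0,0.0388,0,0,0,0,0.06,0,0,0,-10,0,0,0.06,0,0,0,-10,0,0,0.06,0,0,0,-10,0,0,0.06]}}

```text
clock: 62.62
eef_pos: [579.3, 79.1, 146.8]
eef_rot: [-2.149, 1.568, -3.071]
wrist_force: [0.1, 0.2, -0.1]
finger_gap: 60.1
```

Call:
{"name": "step_arm", "arguments": {"commands": [0,0,0,-10,0,0,0.06,0,0,0,-10,0,0,0.06,0,0,0,-10,0,0,0.06,0,0,0,-10,0,0,0.06,0,0,0,-10,0,0,0.06]}}

```text
clock: 63.25
eef_pos: [579.3, 79.1, 146.9]
eef_rot: [-3.022, 1.568, -3.071]
wrist_force: [0.4, -0.5, -0.3]
finger_gap: 60.3
```

Call:
{"name": "step_arm", "arguments": {"commands": [0,0,0,-9.8,0,0,0.06,0,0,0,0,0,0,0.06]}}

```text
clock: 63.5
eef_pos: [579.4, 79.1, 147.2]
eef_rot: [3.098, 1.568, -3.07]
wrist_force: [-0.3, -1.2, 0.6]
finger_gap: 59.9
```

```bash
python3 - <<'E'
from h import *
jawnow();q=np.load("q.npy")
for n in("side","scene"):
    im,c=snap(n,n+"24")
    for f in manip.find_in("stick1",n):print(n,round(f["score"],2),np.round(f["centre"]),toworld(c,f["centre"],8).round())
    for f in manip.outline_of("stick2",n):print(n,"o",round(f["score"],2),np.round(f["centre"]),f["pixels"].sum())
goto([580.0,79.5,36],6.65)
E
```

```text
tcp [579.4  79.1 147.2] jaw 6.55 down [-0.002 -0.    -1.   ] tooly [-0.11  0.99  0.  ] j [ 0.07  0.4   1.45  0.    1.29 -0.04] t 63.5 gap 59.9 F [-0.3 -1.2  0.6]
side 0.7 [353. 294.] [517.  55.   8.]
side o 0.9 [379. 281.] 371
side o 0.81 [352. 296.] 285
scene 0.56 [222. 226.] [516. 104.   8.]
scene 0.47 [213. 213.] [511. 153.   8.]
scene o 0.66 [214. 212.] 102
scene o 0.57 [223. 226.] 157
 shift [1.125e-01 3.000e-04 1.000e-04] turn [-0.1 -0.  -0. ] j6-> -0.04
 shift [1.125e-01 3.000e-04 1.000e-04] turn [179.9  -0.    0. ] j6-> -0.04
```

Only two sticks anywhere; grip the fin and close.

Call:
{"name": "step_arm", "arguments": {"commands": [0.05,0,0,0,0,0,0.05,0.045,0,0,0,0,0,0.05,0.016,0,0,0,0,0,0.04,0,0,0,0,0,0,0.005,0,0,0,0,0,0,0.005], "squeeze": 20}}

```text
clock: 64.42
eef_pos: [581.1, 79.3, 39.5]
eef_rot: [-0.046, 1.568, 0.069]
wrist_force: [-0.0, 0.3, 0.6]
finger_gap: 23.6
```

Call:
{"name": "step_arm", "arguments": {"commands": [0,0,0,0,0,0,0.005,0,0,0,0,0,0,0.005,0,0,0,0,0,0,0.005]}}

```text
clock: 64.8
eef_pos: [580.3, 79.2, 39.1]
eef_rot: [-0.055, 1.57, 0.06]
wrist_force: [-4.0, -1.2, 6.9]
finger_gap: 11.8
```

Call:
{"name": "step_arm", "arguments": {"commands": [0,0,-0.01,0,0,0,0.005,0,0,-0.02,0,0,0,0.005,0,0,-0.02,0,0,0,0.005,0,0,-0.02,0,0,0,0.005,0,0,-0.02,0,0,0,0.005]}}

```text
clock: 65.42
eef_pos: [490.9, 69.2, 39.0]
eef_rot: [0.137, 1.567, 0.252]
wrist_force: [1.4, 3.5, 7.8]
finger_gap: 12.0
```

Call:
{"name": "step_arm", "arguments": {"commands": [0,0,-0.015,0,0,0,0.005,0,0,-0.007,0,0,0,0.005,0,0,-0.003,0,0,0,0.005,0,0,0,0,0,0,0.005]}}

```text
clock: 65.92
eef_pos: [466.2, 66.4, 39.0]
eef_rot: [0.247, 1.568, 0.363]
wrist_force: [-1.6, 4.1, 10.3]
finger_gap: 12.0
```

```bash
python3 - <<'E'
from h import *
jawnow()
E
```

```text
tcp [466.2  66.4  39. ] jaw 6.61 down [ 0.002  0.001 -1.   ] tooly [-0.12  0.99  0.  ] j [ 0.06  0.3   1.88  0.    0.96 -0.05] t 65.9 gap 12.0 F [-1.6  4.1 10.3]
```

Call:
{"name": "step_arm", "arguments": {"commands": [0,0,-0.003,0,0,0,0.005,0,0,-0.002,0,0,0,0.005,0,0,-0.001,0,0,0,0.005,0,0,0,0,0,0,0.005]}}

```text
clock: 66.42
eef_pos: [461.1, 65.8, 39.0]
eef_rot: [0.151, 1.566, 0.266]
wrist_force: [4.1, 5.2, 5.4]
finger_gap: 11.8
```

Call:
{"name": "step_arm", "arguments": {"commands": [0,0,-0.001,0,0,0,0.005,0,0,0,0,0,0,0.005]}}

```text
clock: 66.68
eef_pos: [461.1, 65.8, 39.1]
eef_rot: [0.088, 1.564, 0.204]
wrist_force: [11.9, 5.7, -1.5]
finger_gap: 11.8
```

Call:
{"name": "step_arm", "arguments": {"commands": [0,0,0.002,0,0,0,0.04,0,0,0,0,0,0,0.04,0,0,0,0,0,0,0.05,-0.034,0,0,0,0,0,0.07,-0.034,0,0,0,0,0,0.07]}}

```text
clock: 67.3
eef_pos: [460.4, 65.3, 106.3]
eef_rot: [3.115, 1.57, -3.053]
wrist_force: [-0.4, -0.1, -0.3]
finger_gap: 58.4
```

Call:
{"name": "step_arm", "arguments": {"commands": [0,-0.05,0.0098,0,0,0,0.07,0,-0.05,0.0098,0,0,0,0.07,0,-0.0504,0.0098,0,0,0,0.07,0,0,0,0,0,0,0.07]}}

```text
clock: 67.8
eef_pos: [507.5, -83.2, 105.3]
eef_rot: [-2.887, 1.57, -2.775]
wrist_force: [0.2, 0.4, 0.1]
finger_gap: 70.0
```

```bash
python3 - <<'E'
from h import *
jawnow();goto([508.4,-80.4,46],6.6)
E
```

```text
tcp [507.5 -83.2 105.3] jaw 6.41 down [-0. -0. -1.] tooly [-0.11  0.99 -0.  ] j [-0.23  0.29  1.7  -0.    1.15 -0.35] t 67.8 gap 70.0 F [0.2 0.4 0.1]
 shift [0.0593 0.0027 0.0012] turn [-0.2 -0.   0. ] j6-> -0.35
 shift [0.0593 0.0027 0.0012] turn [179.8   0.    0. ] j6-> -0.35
```

Call:
{"name": "step_arm", "arguments": {"commands": [0.005,0.0024,0.0011,0,0,0,0.07,0.04,0,0,0,0,0,0.07,0.014,0,0,0,0,0,0.07,0,0,0,0,0,0,0.03,0,0,0,0,0,0,0.03], "squeeze": 40}}

```text
clock: 68.42
eef_pos: [508.8, -77.9, 47.8]
eef_rot: [-0.314, 1.569, -0.198]
wrist_force: [-0.2, -0.3, -0.0]
finger_gap: 53.5
```

Call:
{"name": "step_arm", "arguments": {"commands": [0,0,0,0,0,0,0.03,0,0,0,0,0,0,0.03,0,0,0,0,0,0,0.03,0,0,0,0,0,0,0.03]}}

```text
clock: 68.92
eef_pos: [508.5, -78.3, 47.4]
eef_rot: [-0.362, 1.57, -0.247]
wrist_force: [-2.1, 0.9, 5.9]
finger_gap: 38.8
```

Call:
{"name": "step_arm", "arguments": {"commands": [0,0,0,10,0,0,0.03,0,0,0,10,0,0,0.03,0,0,0,10,0,0,0.03,0,0,0,10,0,0,0.03,0,0,0,10,0,0,0.03]}}

```text
clock: 69.55
eef_pos: [509.5, -78.7, 47.5]
eef_rot: [0.456, 1.567, -0.307]
wrist_force: [6.0, -2.5, 0.1]
finger_gap: 38.5
```

Call:
{"name": "step_arm", "arguments": {"commands": [0,0,0,10,0,0,0.03,0,0,0,10,0,0,0.03,0,0,0,10,0,0,0.03,0,0,0,10,0,0,0.03,0,0,0,10,0,0,0.03]}}

```text
clock: 70.18
eef_pos: [509.8, -79.7, 47.6]
eef_rot: [1.022, 1.566, -0.614]
wrist_force: [6.2, -11.2, -0.1]
finger_gap: 38.6
```

Call:
{"name": "step_arm", "arguments": {"commands": [0,0,0,10,0,0,0.03,0,0,0,10,0,0,0.03,0,0,0,10,0,0,0.03,0,0,0,10,0,0,0.03,0,0,0,0,0,0,0.03]}}

```text
clock: 70.8
eef_pos: [509.2, -80.3, 47.5]
eef_rot: [1.418, 1.566, -0.913]
wrist_force: [3.0, -14.0, 1.0]
finger_gap: 38.7
```

Call:
{"name": "step_arm", "arguments": {"commands": [0,0,0,0,0,0,0.07,0,0,0,0,0,0,0.07,0,0,0,0,0,0,0.07,-0.05,0,0,0,0,0,0.07,-0.05,0,0,0,0,0,0.07]}}

```text
clock: 71.42
eef_pos: [507.8, -77.9, 147.7]
eef_rot: [-1.112, 1.57, 2.844]
wrist_force: [0.8, -0.5, 0.4]
finger_gap: 70.1
```

Call:
{"name": "step_arm", "arguments": {"commands": [-0.05,0,0,0,0,0,0.07,-0.05,0,0,0,0,0,0.07,0,0,0,0,0,0,0.07]}}

```text
clock: 71.8
eef_pos: [509.3, -78.3, 250.2]
eef_rot: [2.119, 1.565, -0.209]
wrist_force: [-0.0, 0.2, -0.8]
finger_gap: 70.0
```

```bash
python3 - <<'E'
from h import *
jawnow();q=np.load("q.npy")
im,c=snap("wrist","w25");pointer(im,c,q,100,off=(0,0));pointer(im,c,q,80,off=(0,0))
for f in manip.find_in("cover_grip","wrist")[:2]:print(f["score"],toworld(c,f["centre"],80),b2w(q,(-57,52,80)))
i2,c2=snap("side","s25")
cv2.imwrite("pics/v14.png",np.hstack([cv2.resize(im[:,:,::-1],(400,300)),i2[200:500,180:580,::-1][:280].copy() if 0 else cv2.resize(i2[180:480,150:550,::-1],(400,300))]))
E
```

```text
tcp [509.3 -78.3 250.2] jaw -133.37 down [ 0.006 -0.001 -1.   ] tooly [ 0.73 -0.69  0.01] j [-0.22  0.17  1.51  0.    1.46  2.1 ] t 71.8 gap 70.0 F [-0.   0.2 -0.8]
pointer 293.3 mean 290.1 r 9.0 size [ 2.3 15.5]
pointer 293.3 mean 290.1 r 8.9 size [ 2.9 16. ]
0.67 [533.56179249  40.19739909  80.        ] [460.51678731  65.42733279  80.        ]
```

View pics/v14.png

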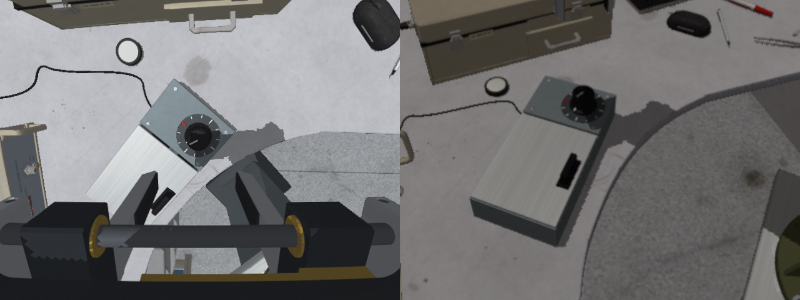

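```bash
python3 -c "
from cell import manip
print(manip.sign_off())"
```

```text
the job is handed in; nothing more can be done
None
```

Both red memory sticks I found are laid across the raised rib in the lockbox, the cover is slid shut, and the dial is turned away from 5. The job is handed in, and it gives no verdict. It took about 72 s of the 210 s.

**Opening:** I dialled 4-1-5 in the order you gave. The camera read the dial at 119.5°, about 31° (then turned back a further 1°) and 150°, for marks at 120°, 30° and 150°. The cover came free on the first try and slid exactly 120 mm to its back stop.

**Sticks:** One had been knocked aside during the run, so I measured it again before picking it up. After placing, the wrist and side cameras put both within about 3 mm of where I wanted them, with their measured outlines fitting a stick lying level. I last saw them just before closing the cover. I found no third stick in any camera.

**Closing:** The cover went back to its starting point and stopped against its end with about 12 N. The dial then read about 293°, roughly 143° past mark 5. I did not pull on the cover to test the lock. In the last picture the puck and mouse look undisturbed, and the gripper is clear of everything.

**Checks that disagreed:**
- The fingers really end about 29 mm short of the stated tool point. My first grip on the dial closed above the knob and never turned it. I corrected for this from then on.
- The network that finds the cover's fin was centimetres off in some pictures, including the last. I relied on the box measurement and the feel of the grip instead.

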